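# Make up the post kit and the craft kit at the desk under the stairs

## Task

Make up two desk kits, setting things down gently rather than dropping them. The post kit in the blue tray is wanted first, so finish it before moving anything for the other one: lay the ink pad flat on the tray's floor and stand the rubber stamp upright in the middle of the pad. Then make up the craft kit in the yellow tray: the tape roll lying flat on the tray's floor, the red-capped glue stick standing upright on that floor inside the roll's core, and the pink eraser lying flat on the floor beside the roll; leave the white eraser and the green-capped glue stick where they are, and let go of everything.

Things in the scene. Friction and masses are not known exactly. Their poses are not given: they have to be found in the camera images.
- blue_tray: Blue plastic open tray, fixed to the desk, 220 mm along its x, 140 mm along its y, 18 mm high; walls 5 mm thick, floor 5 mm thick (inside 210 x 130 mm). Origin: centre of its underside, z up.
- yellow_tray: Yellow plastic open tray, fixed to the desk, same form and sizes as the blue one: 220 x 140 x 18 mm, long side along its x, walls and floor 5 mm thick. Origin: centre of its underside, z up.
- ink_pad: Ink pad: grey flat block with a violet top face, 88 mm along its x, 60 mm along its y, 16 mm high, 90 g. Lies flat at the start. Origin: centre of its underside, z up. Grasp across its 60 mm width.
- stamp: Rubber stamp, standing upright: round black base 40 mm in diameter and 12 mm high, thin brass neck, upright wooden grip 26 mm in diameter from 30 to 70 mm height; 70 g. Origin: centre of its underside, z up along the grip.
- tape_roll: Turquoise tape roll lying flat (axis upright): outer diameter 66 mm, open core 42 mm in diameter right through, 25 mm high, 60 g. Origin: centre of its underside, z up along its axis.
- red_glue: Glue stick with a red cap, white barrel, standing upright: cylinder 24 mm in diameter, 85 mm high, 40 g. Origin: centre of its underside, z up along it.
- green_glue: Glue stick with a green cap, otherwise the same as the red one (24 mm in diameter, 85 mm high, upright); to be left alone. Origin: centre of its underside.
- pink_eraser: Pink eraser with a white paper sleeve, 46 mm along its x, 22 mm along its y, 14 mm high, 25 g, lying flat. Origin: centre of its underside, z up.
- white_eraser: White eraser with a blue sleeve, same sizes as the pink one (46 x 22 x 14 mm); to be left alone. Origin: centre of its underside.
Not all that is in view belongs to the job. Several things have the shape of the ink_pad; the one meant has the colours described above.

How it is judged:
On the way, in this order (a step that is already met when the one before it is completed fails the run):
1. the post kit is complete: ink pad flat in the blue tray, stamp upright on it (x of ink_pad in the frame of blue_tray between -0.085 and 0.085 m and y of ink_pad in the frame of blue_tray between -0.055 and 0.055 m and z of ink_pad in the frame of blue_tray between 0.001 and 0.009 m and angle between each of ink_pad, stamp's own z axis and vertical below 0.1 rad and x of stamp in the frame of ink_pad between -0.03 and 0.03 m and y of stamp in the frame of ink_pad between -0.015 and 0.015 m and z of stamp in the frame of ink_pad between 0.012 and 0.02 m), for 0.2 s.
2. the craft kit is complete: tape roll flat in the yellow tray, red-capped glue stick upright in its core, pink eraser flat beside it (x of tape_roll in the frame of yellow_tray between -0.09 and 0.09 m and y of tape_roll in the frame of yellow_tray between -0.05 and 0.05 m and z of tape_roll in the frame of yellow_tray between 0.001 and 0.009 m and angle between each of tape_roll, red_glue, pink_eraser's own z axis and vertical below 0.1 rad and horizontal distance between red_glue and tape_roll below 0.014 m and z of each of red_glue, pink_eraser in the frame of yellow_tray below 0.009 m and x of pink_eraser in the frame of yellow_tray between -0.1 and 0.1 m and y of pink_eraser in the frame of yellow_tray between -0.06 and 0.06 m and z of pink_eraser in the frame of yellow_tray above 0.001 m), for 0.2 s.
At the end, for the whole second after the job is handed in: Pad, roll and pink eraser flat (6 deg) on their trays' floors; stamp upright on the pad, within 30 mm of its middle lengthwise, 15 mm across; red glue stick upright on the floor in the roll's core; all released and at rest; white eraser and green glue stick within 30 mm of their starts (all of step 1 and all of step 2 and linear speed of each of ink_pad, stamp, tape_roll, red_glue, pink_eraser below 0.02 m/s and contact force between each of ink_pad, stamp, tape_roll, red_glue, pink_eraser and the fingers below 0.05 N and distance of each of white_eraser, green_glue from where it was at the start of the episode below 0.03 m); the robot touches nothing.
It fails at once if something of the stock that is not wanted was shifted by over 30 mm (distance of any of white_eraser, green_glue from where it was at the start of the episode above 0.03 m).
It fails at once if a thing for the craft kit was moved over 40 mm while the post kit was not complete (distance of any of tape_roll, red_glue, pink_eraser from where it was at the start of the episode above 0.04 m and not (x of ink_pad in the frame of blue_tray between -0.085 and 0.085 m and y of ink_pad in the frame of blue_tray between -0.055 and 0.055 m and z of ink_pad in the frame of blue_tray between 0.001 and 0.009 m and angle between each of ink_pad, stamp's own z axis and vertical below 0.1 rad and x of stamp in the frame of ink_pad between -0.03 and 0.03 m and y of stamp in the frame of ink_pad between -0.015 and 0.015 m and z of stamp in the frame of ink_pad between 0.012 and 0.02 m)).
It fails at once if a thing was dropped or flung (faster than 0.8 m/s with no finger on it) ((linear speed of ink_pad above 0.8 m/s and contact force between ink_pad and the fingers below 0.01 N) or (linear speed of stamp above 0.8 m/s and contact force between stamp and the fingers below 0.01 N) or (linear speed of tape_roll above 0.8 m/s and contact force between tape_roll and the fingers below 0.01 N) or (linear speed of red_glue above 0.8 m/s and contact force between red_glue and the fingers below 0.01 N) or (linear speed of pink_eraser above 0.8 m/s and contact force between pink_eraser and the fingers below 0.01 N)).
It also fails if it takes over 136 s, if anything falls off the work surface, if the arm or the gripper's body presses on something with over 40 N, if the wrist force passes 120 N, or if a joint passes its speed limit or range.

## Robot

A 6-joint arm with a two-finger parallel gripper is mounted at the origin on the work surface. World frame = base frame: x ahead of the robot, y to its left, z up, the work surface at z = 0. Lengths are in m, angles in rad, forces in N, time in s.
With the tool pointing down it reaches from about 0.25 to 0.725 m from the base axis. Payload 4 kg.
Tool frame: the origin (TCP) lies midway between the tips of the shut fingers; the grasp point (between the pads) lies 19 mm behind it; y points along the fingers, z is the direction in which the jaws open and shut, and the axes are right-handed (so a half turn about y gives the same grasp; the last joint's range is limited). The gripper opens to 85 mm and grips with 20 to 120 N. Pads are 22 mm wide; open, the fingers measure 114 mm over their backs; the gripper's body (76 mm by 85 mm) begins 54 mm behind the grasp point. The pads swing forward as they close: fully open they stand 13 mm farther back than shut.
Start: joints at [1.275, 0.241, 0.005, 1.335, 0, 1.571], TCP at [0.146, 0.478, 0.231] pointing down, gripper open.
Joint ranges: [-2.72, 2.72], [-1.05, 1.87], [-1.09, 1.28], [-1.99, 2.15], [-1.42, 1.44], [-3.14, 3.14]. Speed limits (rad/s): [2.79, 2.79, 3.14, 3.14, 3.14, 3.14].

## Interface

Orientations are given as a unit quaternion [x, y, z, w].
In Python, from workcell import bot gives the robot as it stands. The module is installed in compiled form; this text tells all that it offers.
- The arm moves only by the shell command python3 -m handwheel 'ROWS' [OPENING]. ROWS is JSON, a list of rows, each a list of 6 numbers: the shift along the tool's x, y, z in units of 25 mm (1.0 is 25 mm), then the turn, a rotation vector about the tool's x, y, z in units of 10 degrees (1.0 is 10 degrees). A call has exactly 5 rows; each row is the pose to reach, as a shift and turn from the pose commanded when the call began, along the tool's axes at that moment; what a row does not reach only later rows make up. A row lasts 1/8 s, in which the tool goes at most 62.5 mm and 10.7 degrees, less where a joint would pass 70% of its speed; a pose out of reach is approached as far as the arm can. A call with a gripper value outside its range is refused whole. OPENING is the gripper command: -1 is shut, 1 is fully open, values between are in proportion, set as the call begins (- or left out, the last holds). The fingers move at their own pace and stop on an object; the grip force is fixed at half the most. Time passes only in rows, so rows that repeat a pose let the fingers close, or fill a call up. It gives the time, the measured TCP pose, the force and the opening at its end, in the units of the state.
- bot.get_obs(): the state, without advancing time (a new reading comes with each control period).
- bot.camera(name): name is "scene" or "top" or "wrist"; returns a dict with "color" (480x640x3 uint8, red, green, blue), "fx", "fy", "cx", "cy" (pixels), "rvec" (rotation vector, rad) and "tvec" (3), from world to camera coordinates, as OpenCV has them. Camera axes: x right, y down, z forward; pixel columns grow to the right and rows downward; lengths in m; the calibration is good to about 2 mm. A picture is of the moment at which its call begins. There is no depth.
- bot.job_done(): hands the job in, once; it reports no verdict.
The state is a dict: "clock": time; "joint_pos": joint angles; "joint_vel": joint speeds; "tau": joint torques, N m; "eef_pos": TCP position; "tool_rot": TCP orientation; "ft_force": force on the tool from outside, world axes, zero at the start; "ft_torque": the same for the moment, N m; "grip_width": finger opening in m.
Only numpy, scipy, OpenCV 4.12 (cv2) and the standard library are available. Lean on these libraries where they do the work, as an engineer would, in place of code of your own. Each camera call takes 0.05 s, during which the arm holds its last target.

## Working session

There is one attempt and no reset: what is moved stays moved. The work goes in short steps, Python scripts to look and compute and a shell command to move; the robot and the scene stay as the last step left them, time stands still between calls to the robot, and variables do not carry over. Pictures are saved under pics/ and viewed, and the job is handed in when it is done.

```bash
mkdir -p pics
python3 - <<'E'
from workcell import bot
import cv2,numpy as np
print(bot.get_obs())
for n in ("scene","top","wrist"):
    c=bot.camera(n); cv2.imwrite(f"pics/{n}0.png",c["color"][:,:,::-1]); print(n,{k:np.round(v,4).tolist() for k,v in c.items() if k!="color"})
E
```

```text
{'clock': 0.0, 'joint_pos': array([1.27502692e+00, 2.41426714e-01, 3.73754528e-03, 1.33522394e+00,
       4.17516412e-06, 1.57081350e+00]), 'joint_vel': array([-8.43625884e-04,  6.06353779e-04, -1.40734468e-04, -1.63834485e-03,
        1.32498426e-04, -7.97921046e-05]), 'tau': array([ 5.56987015e-04, -3.72315037e+01,  2.52410334e+01,  1.68899941e-02,
       -1.01510045e-04, -7.72108905e-06]), 'eef_pos': array([0.14555145, 0.47768129, 0.2304112 ]), 'tool_rot': array([ 0.70012741, -0.10430721,  0.10408376, -0.6986474 ]), 'ft_force': array([-0.62774094,  0.27941196,  0.25738422]), 'ft_torque': array([0.011876  , 0.00523962, 0.04497313]), 'grip_width': 0.08544126265815297}
scene {'fx': 452.4269, 'fy': 452.4269, 'cx': 325.5022, 'cy': 237.8648, 'rvec': [1.5158, 1.8104, -0.9408], 'tvec': [0.0746, -0.2759, 1.4008]}
top {'fx': 534.2064, 'fy': 534.2064, 'cx': 317.8744, 'cy': 231.9153, 'rvec': [2.1193, -2.1516, 0.1913], 'tvec': [0.0187, 0.5462, 1.1175]}
wrist {'fx': 331.9582, 'fy': 331.9582, 'cx': 320.1645, 'cy': 239.5174, 'rvec': [-2.3388, -1.7331, -0.2374], 'tvec': [-0.4991, -0.0339, 0.377]}
```

View pics/top0.png

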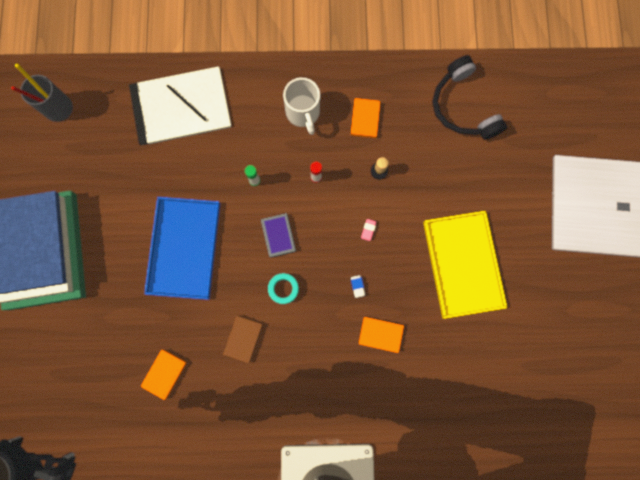

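View pics/scene0.png

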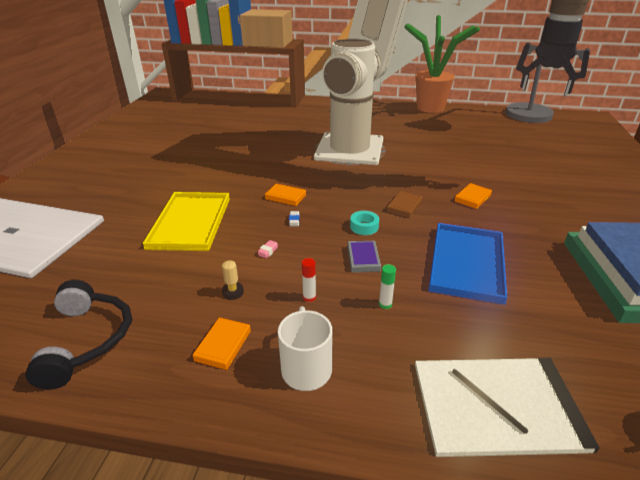

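View pics/wrist0.png

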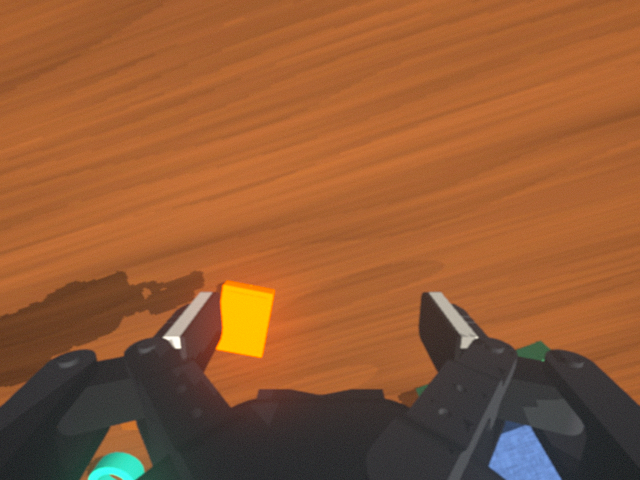

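The top view shows the blue tray at about (183,248), the ink pad at (278,235), the stamp at (381,167), red glue at (316,170), green glue at (252,175), the tape roll at (283,288), the pink eraser at (369,230), the white eraser at (358,286) and the yellow tray at (466,264). Next I'll crop closer.

```bash
cat > h.py <<'E'
from workcell import bot
import cv2,numpy as np
from scipy.spatial.transform import Rotation as Ro
def cam(n): return bot.camera(n)
def ray(c,u,v):
    R=cv2.Rodrigues(np.array(c["rvec"]))[0]; t=np.array(c["tvec"]).ravel()
    d=R.T@np.array([(u-c["cx"])/c["fx"],(v-c["cy"])/c["fy"],1]); o=-R.T@t
    return o,d
def p2w(c,u,v,z):
    o,d=ray(c,u,v); return o+d*(z-o[2])/d[2]
def w2p(c,P):
    K=np.array([[c["fx"],0,c["cx"]],[0,c["fy"],c["cy"]],[0,0,1]])
    return cv2.projectPoints(np.array(P,float).reshape(-1,3),np.array(c["rvec"]),np.array(c["tvec"]),K,None)[0].reshape(-1,2)
def crop(c,u0,v0,u1,v1,s,name):
    im=cv2.resize(c["color"][v0:v1,u0:u1,::-1],None,fx=s,fy=s,interpolation=cv2.INTER_CUBIC); cv2.imwrite("pics/"+name,im)
def to_rows(goal,goalR=None):
    """shift/turn in row units from current measured pose"""
    o=bot.get_obs(); R=Ro.from_quat(o["tool_rot"])
    d=R.inv().apply(np.array(goal)-o["eef_pos"])/0.025
    r=np.zeros(3) if goalR is None else np.degrees((R.inv()*goalR).as_rotvec())/10
    return np.round(np.r_[d,r],3)
def down(yaw):
    """tool y down, tool z (jaw) at yaw in the xy plane"""
    z=np.array([np.cos(yaw),np.sin(yaw),0]); y=np.array([0,0,-1.]); x=np.cross(y,z)
    return Ro.from_matrix(np.c_[x,y,z])
E
python3 - <<'E'
from h import *
c=cam("top"); im=c["color"]
hsv=cv2.cvtColor(im,cv2.COLOR_RGB2HSV)
s=cam("scene"); 
print(Ro.from_quat(bot.get_obs()["tool_rot"]).as_matrix().round(3))
crop(c,140,140,400,320,3,"a1.png"); 
crop(s,200,170,520,320,2.5,"s1.png")
crop(c,340,140,520,325,3.2,"a2.png"); 
def rect(name,lo,hi,z,box):
    m=cv2.inRange(hsv,np.array(lo),np.array(hi)); k=np.zeros_like(m); k[box[1]:box[3],box[0]:box[2]]=m[box[1]:box[3],box[0]:box[2]]
    pts=cv2.findNonZero(k)[:,0,:]
    w=np.array([p2w(c,u,v,z)[:2] for u,v in pts])
    r=cv2.minAreaRect((w*1000).astype(np.float32)); print(name,len(pts),np.round(w.mean(0),4),"rect",np.round(r[0],1),np.round(r[1],1),round(r[2],1))
rect("blue",(105,150,80),(120,255,255),.018,(140,190,225,305))
rect("yellow",(25,150,100),(35,255,255),.018,(420,200,515,325))
rect("pad violet",(122,100,40),(150,255,255),.016,(255,205,305,265))
rect("tape",(78,100,80),(95,255,255),.025,(260,265,305,310))
rect("red",(0,180,120),(5,255,255),.085,(305,155,330,190))
rect("pink",(165,60,100),(179,255,255),.014,(355,215,385,245))
rect("green",(50,100,50),(75,255,255),.085,(240,160,265,185))
E
```

```text
[[ 0.957 -0.     0.291]
 [-0.291 -0.001  0.957]
 [ 0.    -1.    -0.001]]
blue 6115 [0.5201 0.3114] rect [521.9 311.4] [140.3 217.6] 84.6
yellow 6101 [ 0.4746 -0.3157] rect [ 476.2 -313.8] [219.6 142.8] 8.4
pad violet 661 [0.5471 0.1003] rect [547.3 100.2] [73.4 45.4] 12.6
tape 465 [0.4269 0.0881] rect [426.2  88.2] [65.5 63. ] 89.1
red 119 [0.6809 0.0136] rect [681.6  13.6] [23.7 26.8] 89.2
pink 115 [ 0.5511 -0.1013] rect [ 555.8 -103. ] [22.  45.6] 71.5
green 121 [0.6738 0.1534] rect [673.6 153.3] [29.  22.1] 26.0
```

View pics/a1.png

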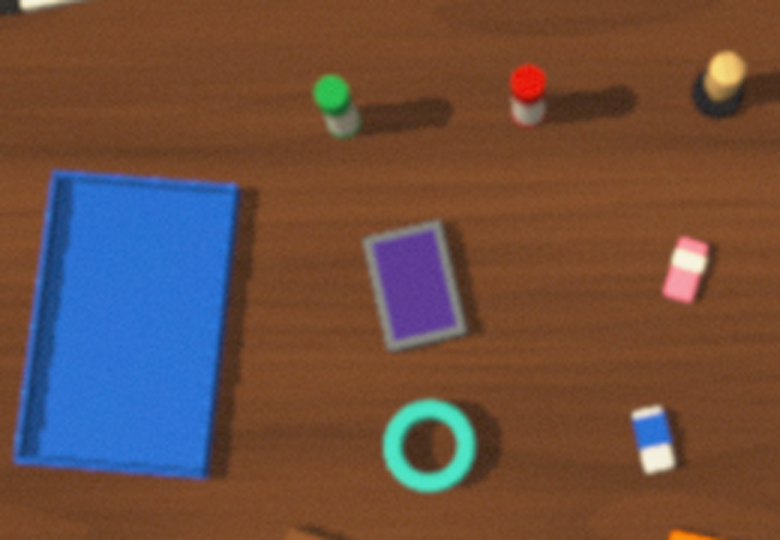

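View pics/a2.png

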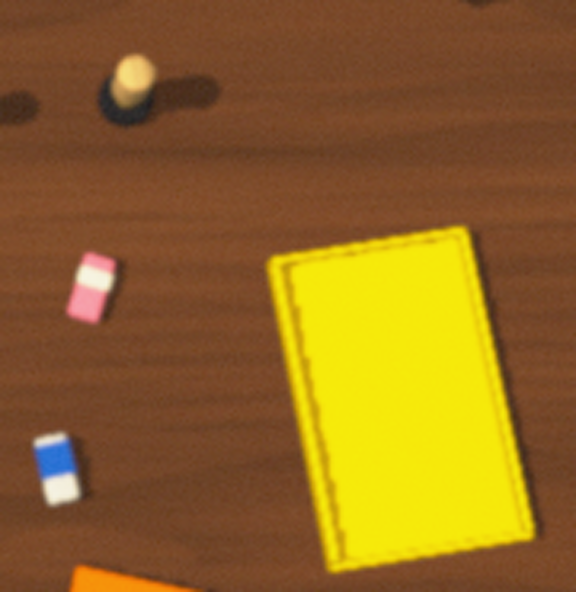

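Run:
```python
from h import *
c=cam("top")
print("stamp base",p2w(c,379.7,172.2,.008),"grip top",p2w(c,382.5,162.8,.07))
print("pad corners",[p2w(c,140+a/3,140+b/3,.016)[:2].round(4).tolist() for a,b in((366,240),(440,223),(464,332),(390,348))])
print(to_rows([.547,.1003,.15],down(np.radians(102.6))))
```

```text
stamp base [ 0.69032935 -0.13426518  0.008     ] grip top [ 0.69361727 -0.13303969  0.07      ]
pad corners [[0.5807, 0.1351], [0.5929, 0.0797], [0.5101, 0.0624], [0.499, 0.1172]]
[ 1.976e+01  3.248e+00 -9.774e+00  4.000e-03 -2.955e+00 -1.000e-03]
```

```bash
python3 -m handwheel '[[2.2,0.3,-1.1,0,-0.33,0],[4.4,0.7,-2.2,0,-0.66,0],[6.6,1.1,-3.3,0,-1,0],[8.8,1.4,-4.4,0,-1.3,0],[11,1.8,-5.5,0,-1.6,0]]' 1; python3 -c "
from h import *
print(bot.get_obs()['joint_pos'].round(3),to_rows([.547,.1,.15],down(np.radians(102.6))))"
```

```text
clock: 0.92
eef_pos: [0.3701, 0.2653, 0.1864]
tool_rot: [-0.707, 0.005, -0.005, 0.707]
ft_force: [1.0, 0.2, -0.5]
grip_width: 0.0852
[ 0.622  0.178 -0.194  1.197  0.     0.636] [ 7.169e+00  1.458e+00 -6.511e+00 -5.000e-03 -1.343e+00  7.000e-03]
```

```bash
python3 -m handwheel '[[2,0.4,-1.8,0,-0.4,0],[4,0.8,-3.6,0,-0.8,0],[6,1.2,-5.4,0,-1.2,0],[7.17,1.46,-6.51,0,-1.34,0],[7.17,1.46,-6.51,0,-1.34,0]]'
python3 - <<'E'
from h import *
print(bot.get_obs()['joint_pos'].round(3),to_rows([.547,.1,.05],down(np.radians(102.6))))
c=cam("wrist"); cv2.imwrite("pics/w1.png",c["color"][:,:,::-1])
Ru=np.array([[np.cos(.22),-np.sin(.22)],[np.sin(.22),np.cos(.22)]])
for a,b in ((44,30),(44,-30),(-44,-30),(-44,30)):
    print(w2p(c,np.r_[np.array([.5465,.0995])+Ru@np.array([a,b])/1000,.016]).round(1))
E
```

```text
clock: 1.55
eef_pos: [0.5471, 0.0977, 0.1484]
tool_rot: [0.703, 0.074, -0.075, -0.703]
ft_force: [-1.1, 0.9, -0.4]
grip_width: 0.0852
[ 1.77e-01  3.98e-01  7.00e-03  1.18e+00 -1.00e-03 -3.40e-02] [ 1.900e-02  3.935e+00  9.100e-02  3.000e-03 -4.800e-02 -6.000e-03]
[[356.1 279. ]]
[[288.3 279.5]]
[[284.6 178.8]]
[[358.4 178.2]]
```

View pics/w1.png

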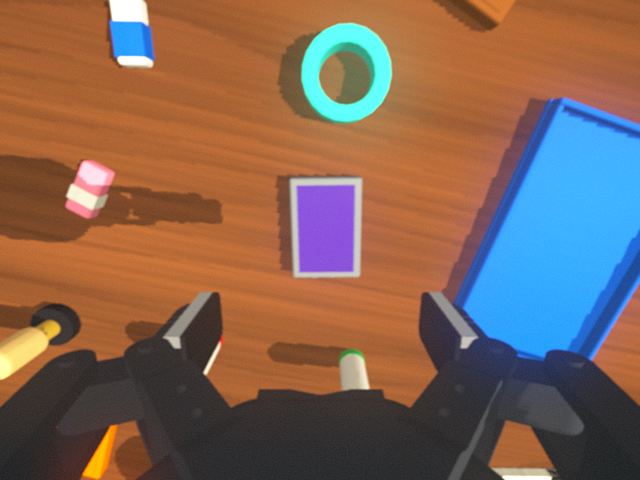

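```bash
python3 -m handwheel '[[0,1.5,0.18,0,-0.05,0],[0,3,0.18,0,-0.05,0],[0,4.5,0.18,0,-0.05,0],[0,5.2,0.18,0,-0.05,0],[0,5.2,0.18,0,-0.05,0]]'
python3 - <<'E'
from h import *
print(to_rows([.547,.102,.0],down(np.radians(102.6))))
c=cam("scene"); crop(c,300,170,460,290,4.8,"s2.png")
E
```

```text
clock: 2.22
eef_pos: [0.5419, 0.1063, 0.0187]
tool_rot: [0.703, 0.079, -0.082, -0.703]
ft_force: [-0.1, 0.6, 0.1]
grip_width: 0.0852
[ 0.162  0.747 -0.214 -0.002  0.047 -0.022]
```

View pics/s2.png

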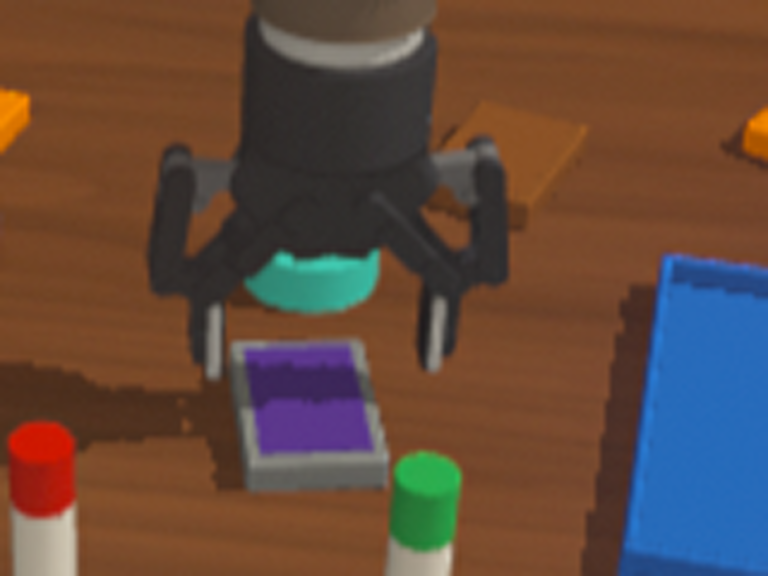

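```bash
python3 -m handwheel '[[0.16,0.3,-0.21,0,0.05,0],[0.16,0.6,-0.21,0,0.05,0],[0.16,0.75,-0.21,0,0.05,0],[0.16,0.75,-0.21,0,0.05,0],[0.16,0.75,-0.21,0,0.05,0]]'
python3 - <<'E'
from h import *
print(to_rows([.547,.102,.0],down(np.radians(102.6))))
c=cam("wrist");  cv2.imwrite("pics/w2.png",c["color"][:,:,::-1])
E
```

```text
clock: 2.9
eef_pos: [0.5494, 0.1011, 0.0011]
tool_rot: [-0.703, -0.077, 0.077, 0.703]
ft_force: [0.0, -0.6, -1.0]
grip_width: 0.0854
[-0.087  0.046  0.058  0.    -0.015  0.001]
```

View pics/w2.png

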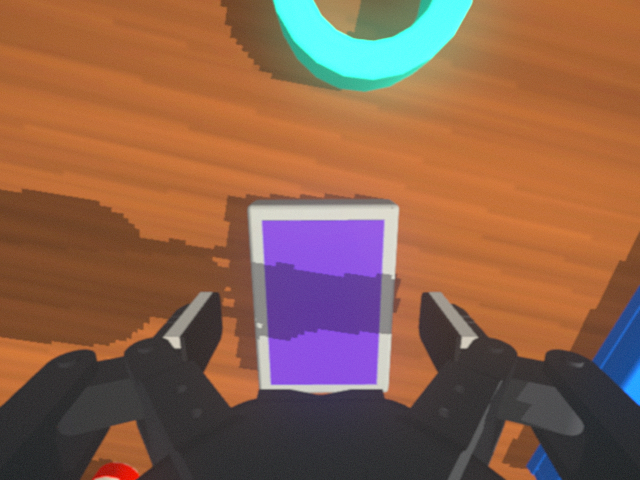

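```bash
python3 -m handwheel '[[-0.08,0.12,0,0,0,0],[-0.08,0.12,0,0,0,0],[-0.08,0.12,0,0,0,0],[-0.08,0.12,0,0,0,0],[-0.08,0.12,0,0,0,0]]' -1; python3 -m handwheel '[[0,0,0,0,0,0],[0,0,0,0,0,0],[0,0,0,0,0,0],[0,0,0,0,0,0],[0,0,0,0,0,0]]'
python3 - <<'E'
from h import *
c=cam("scene"); crop(c,300,170,460,290,4.8,"s3.png")
E
```

```text
clock: 3.58
eef_pos: [0.5474, 0.1006, -0.0019]
tool_rot: [0.703, 0.077, -0.077, -0.703]
ft_force: [0.4, 0.1, 1.4]
grip_width: 0.0584
clock: 4.2
eef_pos: [0.5474, 0.1007, -0.0019]
tool_rot: [-0.703, -0.077, 0.077, 0.703]
ft_force: [-1.6, -0.2, 3.1]
grip_width: 0.0584
```

View pics/s3.png

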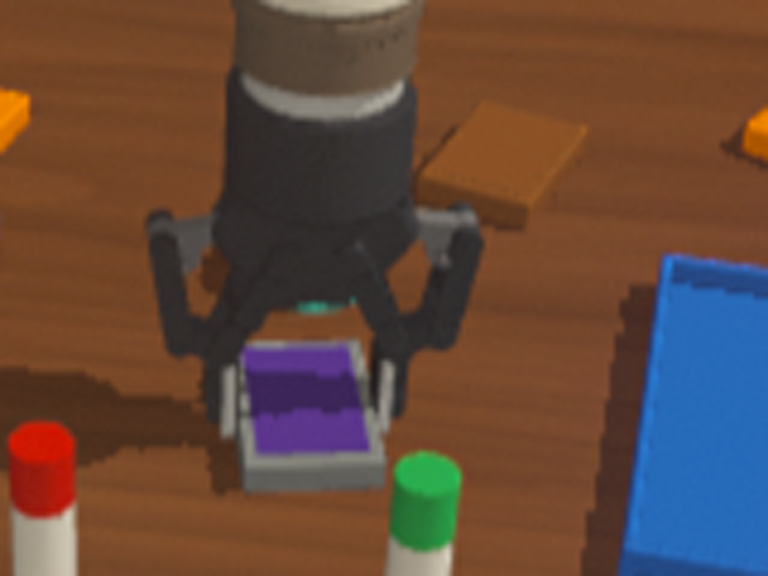

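```bash
python3 -m handwheel '[[0,-0.5,0,0,0,0],[0,-1.5,0,0,0,0],[0,-2.5,0,0,0,0],[0,-3.2,0,0,0,0],[0,-3.2,0,0,0,0]]'
python3 - <<'E'
from h import *
print(bot.get_obs()['grip_width'],to_rows([.522,.311,.08],down(np.radians(84.6))))
E
```

```text
clock: 4.88
eef_pos: [0.549, 0.1009, 0.08]
tool_rot: [-0.703, -0.078, 0.075, 0.703]
ft_force: [0.1, 0.5, -0.5]
grip_width: 0.0583
0.05831243210109741 [ 7.590e-01  1.000e-03  8.438e+00 -3.000e-03  1.785e+00  2.400e-02]
```

```bash
python3 -m handwheel '[[0.2,0,2,0,0.4,0],[0.4,0,4,0,0.8,0],[0.6,0,6,0,1.3,0],[0.76,0,8,0,1.79,0],[0.76,0,8.44,0,1.79,0]]';python3 -m handwheel '[[0,0,0,0,0,0],[0,0,0,0,0,0],[0,0,0,0,0,0],[0,0,0,0,0,0],[0,0,0,0,0,0]]'
python3 - <<'E'
from h import *
print(bot.get_obs()['grip_width'],to_rows([.522,.311,.004],down(np.radians(84.6))))
c=cam("wrist");  cv2.imwrite("pics/w3.png",c["color"][:,:,::-1])
E
```

```text
clock: 5.5
eef_pos: [0.5192, 0.3137, 0.0768]
tool_rot: [0.706, -0.032, 0.032, -0.706]
ft_force: [-0.0, 0.1, -1.2]
grip_width: 0.0583
clock: 6.12
eef_pos: [0.5207, 0.3102, 0.0782]
tool_rot: [-0.706, 0.034, -0.034, 0.706]
ft_force: [-0.9, 0.3, -0.6]
grip_width: 0.0583
0.058333956040041074 [ 4.600e-02  2.969e+00  3.500e-02 -1.000e-03 -1.000e-02  1.000e-03]
```

View pics/w3.png

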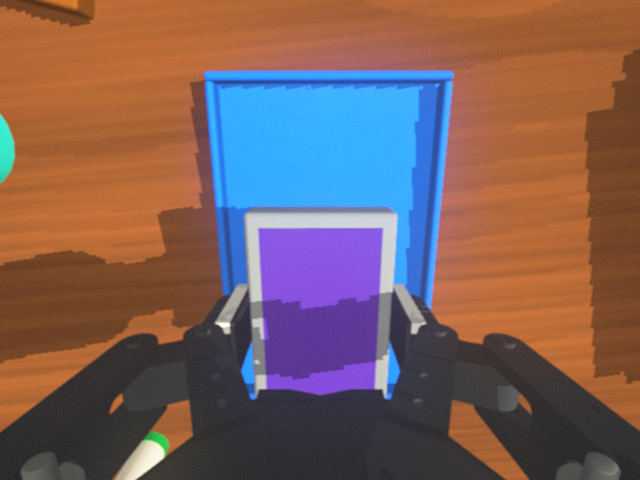

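```bash
python3 -m handwheel '[[0,1,0,0,0,0],[0,2,0,0,0,0],[0,2.6,0,0,0,0],[0,2.85,0,0,0,0],[0,2.95,0,0,0,0]]';python3 -m handwheel '[[0,0,0,0,0,0],[0,0,0,0,0,0],[0,0,0,0,0,0],[0,0,0,0,0,0],[0,0,0,0,0,0]]'
```

```text
clock: 6.8
eef_pos: [0.5207, 0.311, 0.0044]
tool_rot: [-0.706, 0.033, -0.034, 0.706]
ft_force: [-0.1, -0.2, -0.5]
grip_width: 0.0585
clock: 7.42
eef_pos: [0.5205, 0.3108, 0.0044]
tool_rot: [-0.706, 0.034, -0.034, 0.706]
ft_force: [0.2, 0.0, -2.3]
grip_width: 0.0584
```

```bash
python3 -m handwheel '[[0,0.03,0,0,0,0],[0,0.06,0,0,0,0],[0,0.06,0,0,0,0],[0,0.06,0,0,0,0],[0,0.06,0,0,0,0]]';python3 -m handwheel '[[0,0,0,0,0,0],[0,0,0,0,0,0],[0,0,0,0,0,0],[0,0,0,0,0,0],[0,0,0,0,0,0]]' 0.7;python3 -m handwheel '[[0,-1,0,0,0,0],[0,-3,0,0,0,0],[0,-5,0,0,0,0],[0,-6.5,0,0,0,0],[0,-6.5,0,0,0,0]]'
python3 - <<'E'
from h import *
c=cam("wrist");  cv2.imwrite("pics/w4.png",c["color"][:,:,::-1])
print(bot.get_obs()['joint_pos'].round(3))
E
```

```text
clock: 8.05
eef_pos: [0.5205, 0.3107, 0.0031]
tool_rot: [-0.706, 0.034, -0.034, 0.706]
ft_force: [-1.8, -0.7, 3.8]
grip_width: 0.0583
clock: 8.68
eef_pos: [0.5205, 0.3108, 0.0028]
tool_rot: [0.706, -0.034, 0.034, -0.706]
ft_force: [0.2, -0.1, 0.3]
grip_width: 0.0722
clock: 9.3
eef_pos: [0.5227, 0.3121, 0.1697]
tool_rot: [-0.705, 0.031, -0.036, 0.708]
ft_force: [0.9, 0.1, 0.1]
grip_width: 0.0728
[0.538 0.482 0.188 1.273 0.    0.633]
```

View pics/w4.png

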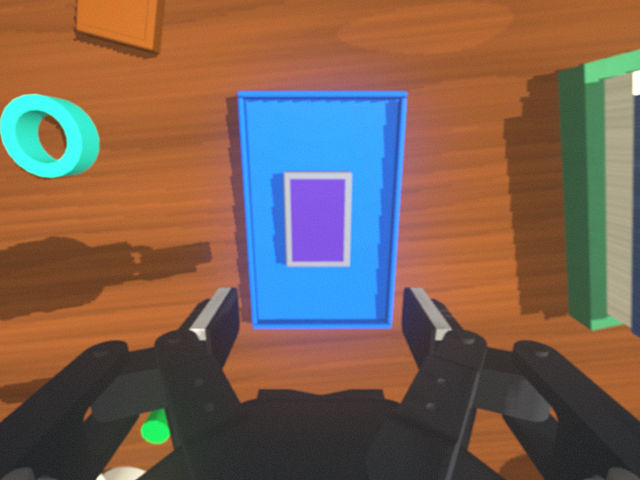

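The pad lies flat and straight in the blue tray, with its corners at about (284,173) to (351,267). The stamp comes next, and I'll check its position from the scene view.

Run:
```python
from h import *
c=cam("scene"); crop(c,205,245,275,305,9,"s4.png")
for z in(0,.012,.03,.07): print(z,((w2p(c,[.691,-.1337,z])[0]-[205,245])*9).round())
print(to_rows([.62,-.12,.17],down(np.radians(60))))
```

```text
0 [242. 417.]
0.012 [235. 374.]
0.03 [225. 309.]
0.07 [201. 157.]
[ 5.6020e+00 -1.9000e-01 -1.6774e+01 -1.0000e-03  2.4550e+00  1.0000e-03]
```

View pics/s4.png

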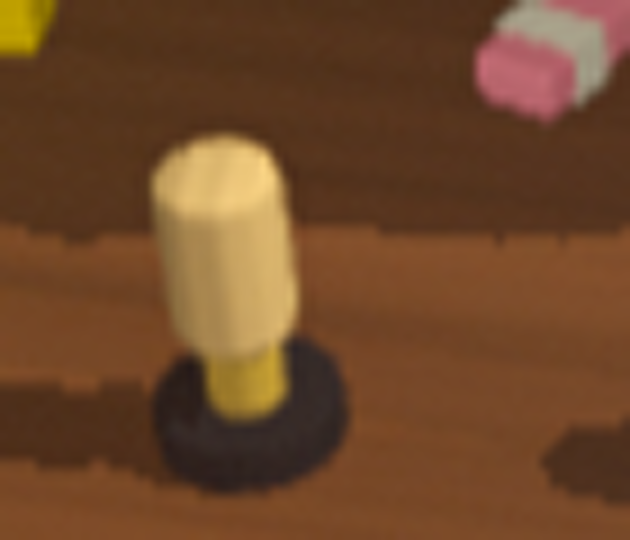

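```bash
python3 -m handwheel '[[0.7,-0.2,-2.2,0,0.3,0],[1.4,-0.2,-4.4,0,0.7,0],[2.1,-0.2,-6.6,0,1,0],[2.8,-0.2,-8.8,0,1.3,0],[3.5,-0.2,-11,0,1.7,0]]' 1;python3 -c "
from h import *
print(to_rows([.66,-.124,.17],down(np.radians(60))))"
```

```text
clock: 10.02
eef_pos: [0.5803, 0.0269, 0.168]
tool_rot: [0.694, -0.14, 0.137, -0.693]
ft_force: [0.1, 0.2, 0.6]
grip_width: 0.0853
[ 5.258 -0.091 -4.35   0.011  0.744 -0.02 ]
```

```bash
python3 -m handwheel '[[1.6,0,-1.4,0,0.2,0],[3.2,0,-2.8,0,0.5,0],[4.8,0,-4.1,0,0.7,0],[5.26,0,-4.35,0,0.74,0],[5.26,0,-4.35,0,0.74,0]]' 1;python3 - <<'E'
from h import *
print(to_rows([.692,-.132,.11],down(np.radians(60))))
c=cam("wrist");  cv2.imwrite("pics/w5.png",c["color"][:,:,::-1])
E
```

```text
clock: 10.65
eef_pos: [0.6605, -0.1231, 0.1672]
tool_rot: [0.683, -0.184, 0.181, -0.683]
ft_force: [-0.1, -0.3, -0.4]
grip_width: 0.0852
[ 1.279  2.283  0.323  0.008  0.004 -0.025]
```

View pics/w5.png

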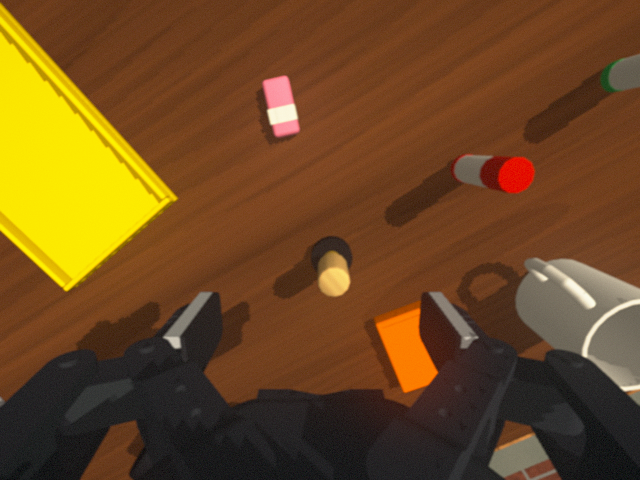

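Run:
```python
from h import *
c=cam("wrist");crop(c,290,220,370,310,6,"w5c.png")
print("stamp",p2w(c,334,281,.07),"base",p2w(c,331,252,.012),"red",p2w(c,515,174,.085),"pink",p2w(c,281,105,.014))
print(to_rows([.692,-.132,.11],down(np.radians(60))))
```

```text
stamp [ 0.69191958 -0.12819588  0.07      ] base [ 0.68721282 -0.12615015  0.012     ] red [0.67936793 0.01574188 0.085     ] pink [ 0.55464882 -0.09918263  0.014     ]
[ 1.318  2.334  0.262  0.005  0.018 -0.02 ]
```

View pics/w5c.png

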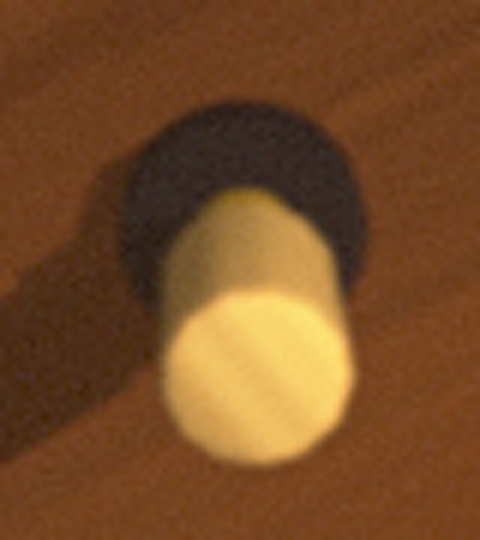

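```bash
python3 -m handwheel '[[1.29,0.5,0.34,0,0,0],[1.29,1.3,0.34,0,0,0],[1.29,2.3,0.34,0,0,0],[1.29,2.3,0.34,0,0,0],[1.29,2.3,0.34,0,0,0]]' ;python3 - <<'E'
from h import *
print(to_rows([.692,-.130,.033],down(np.radians(60))))
c=cam("wrist");  cv2.imwrite("pics/w6.png",c["color"][:,:,::-1])
E
```

```text
clock: 11.38
eef_pos: [0.6938, -0.1298, 0.1138]
tool_rot: [-0.683, 0.181, -0.182, 0.683]
ft_force: [0.1, 0.2, 0.5]
grip_width: 0.0854
[-6.100e-02  3.232e+00 -4.200e-02 -2.000e-03  2.200e-02  4.000e-03]
```

View pics/w6.png

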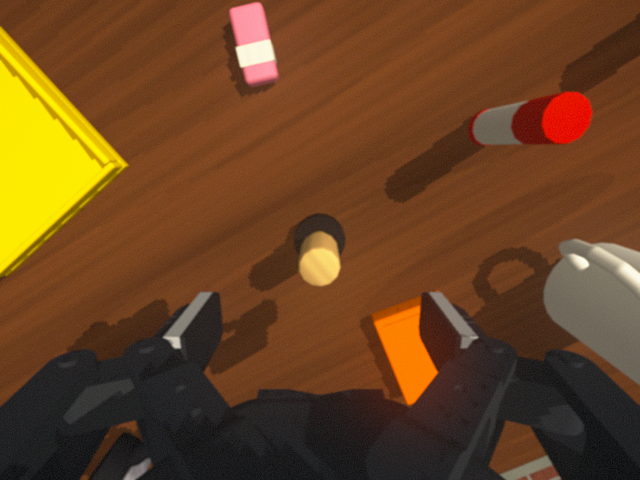

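```bash
python3 -m handwheel '[[-0.06,1.2,0,0,0,0],[-0.06,2.4,0,0,0,0],[-0.06,3.1,0,0,0,0],[-0.06,3.23,0,0,0,0],[-0.06,3.23,0,0,0,0]]' ;python3 - <<'E'
from h import *
print(to_rows([.692,-.130,.033],down(np.radians(60))))
c=cam("wrist");  cv2.imwrite("pics/w7.png",c["color"][:,:,::-1])
E
```

```text
clock: 12.05
eef_pos: [0.6932, -0.1301, 0.0332]
tool_rot: [-0.683, 0.181, -0.183, 0.683]
ft_force: [0.3, -0.2, -0.3]
grip_width: 0.0851
[-0.042  0.008 -0.019 -0.003  0.015  0.01 ]
```

View pics/w7.png

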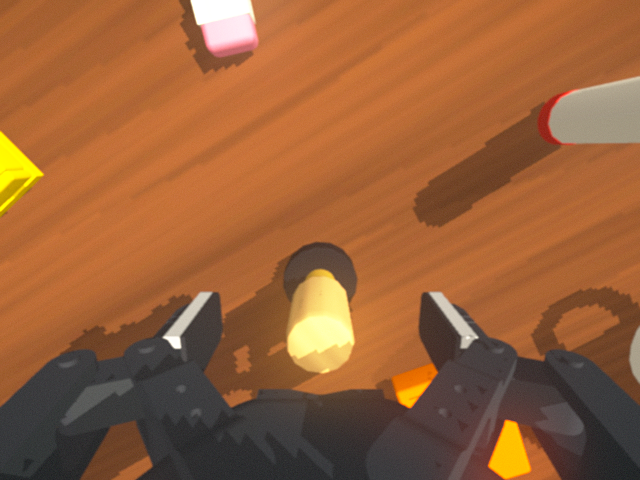

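Run:
```python
from h import *
c=cam("wrist"); p=bot.get_obs()["eef_pos"]
for z in(0,.012,.03,.05,.07): print(z,w2p(c,[p[0],p[1],z])[0].round(1))
```

```text
0 [320.6 274.5]
0.012 [320.7 283. ]
0.03 [320.8 298.1]
0.05 [320.9 319.3]
0.07 [321.2 347.4]
```

```bash
python3 -m handwheel '[[-0.06,0,0,0,0,0],[-0.06,0,0,0,0,0],[-0.06,0,0,0,0,0],[-0.06,0,0,0,0,0],[-0.06,0,0,0,0,0]]' -1;python3 -m handwheel '[[0,0,0,0,0,0],[0,0,0,0,0,0],[0,0,0,0,0,0],[0,-0.1,0,0,0,0],[0,-0.2,0,0,0,0]]';python3 - <<'E'
from h import *
c=cam("wrist");  cv2.imwrite("pics/w8.png",c["color"][:,:,::-1])
c=cam("scene");  crop(c,160,180,320,310,4.5,"s8.png")
E
```

```text
clock: 12.78
eef_pos: [0.6914, -0.1292, 0.0324]
tool_rot: [-0.683, 0.182, -0.182, 0.683]
ft_force: [0.3, -0.7, 1.6]
grip_width: 0.0248
clock: 13.4
eef_pos: [0.6903, -0.129, 0.0363]
tool_rot: [0.683, -0.183, 0.181, -0.683]
ft_force: [1.0, 0.3, -0.9]
grip_width: 0.0249
```

View pics/w8.png

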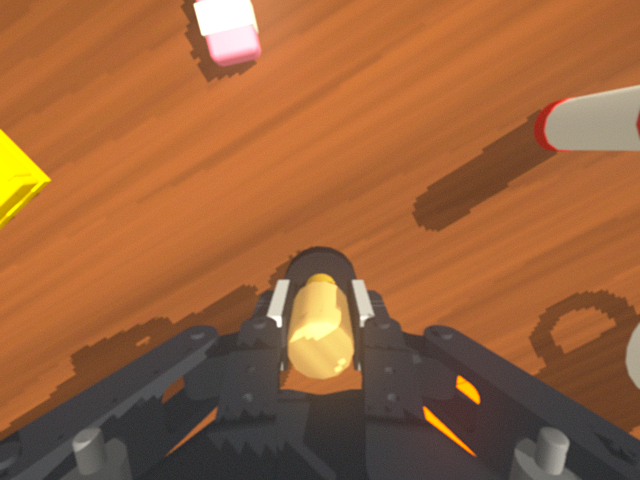

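View pics/s8.png

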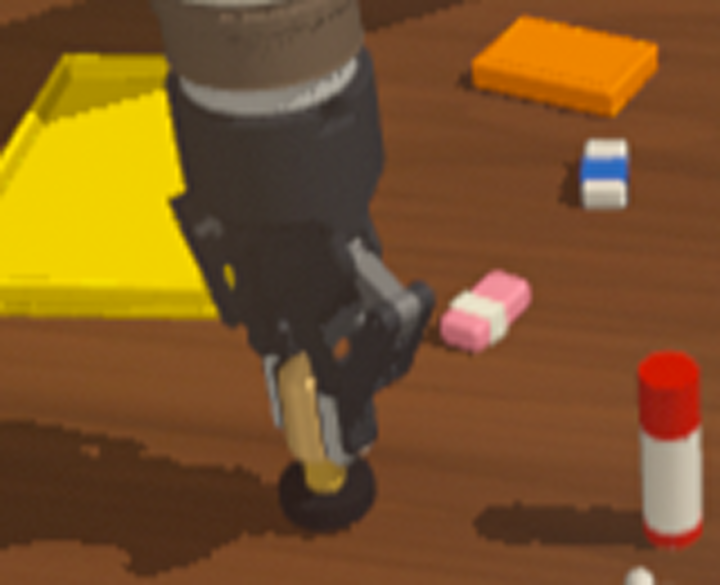

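```bash
python3 -m handwheel '[[0,-1,0,0,0,0],[0,-2.2,0,0,0,0],[0,-3.4,0,0,0,0],[0,-4.6,0,0,0,0],[0,-5.4,0,0,0,0]]';python3 -c "
from h import *
print(bot.get_obs()['joint_pos'].round(2),to_rows([.5205,.3108,.17],down(np.radians(60))))"
```

```text
clock: 14.12
eef_pos: [0.6915, -0.1293, 0.1738]
tool_rot: [-0.683, 0.181, -0.183, 0.683]
ft_force: [-0.7, -0.8, -0.6]
grip_width: 0.0242
[-0.18  0.69  0.56  1.44  0.    0.34] [-1.4693e+01  1.3400e-01  1.1864e+01 -3.0000e-03  1.5000e-02  9.0000e-03]
```

```bash
python3 -m handwheel '[[-1.5,0,1.2,0,0,0],[-3,0,2.4,0,0,0],[-4.5,0,3.6,0,0,0],[-6,0,4.8,0,0,0],[-7.5,0,6,0,0,0]]';python3 -m handwheel '[[-1.5,0,1.2,0,0,0],[-3,0,2.4,0,0,0],[-4.5,0,3.6,0,0,0],[-6,0,4.8,0,0,0],[-7.2,0,5.85,0,0,0]]';python3 -m handwheel '[[0,0,0,0,0,0],[0,0,0,0,0,0],[0,0,0,0,0,0],[0,0,0,0,0,0],[0,0,0,0,0,0]]';python3 - <<'E'
from h import *
print(to_rows([.5205,.3108,.0535],down(np.radians(60))))
c=cam("wrist");  cv2.imwrite("pics/w9.png",c["color"][:,:,::-1])
p=bot.get_obs()["eef_pos"]
for z in(.021,.14): print(z,w2p(c,[p[0],p[1],z])[0].round(1))
E
```

```text
clock: 14.75
eef_pos: [0.6022, 0.0956, 0.172]
tool_rot: [-0.683, 0.182, -0.182, 0.683]
ft_force: [0.5, -0.0, -1.2]
grip_width: 0.025
clock: 15.38
eef_pos: [0.5187, 0.3123, 0.172]
tool_rot: [0.683, -0.182, 0.182, -0.683]
ft_force: [-0.1, -0.5, -1.1]
grip_width: 0.0248
clock: 16.0
eef_pos: [0.5201, 0.3099, 0.1721]
tool_rot: [-0.683, 0.183, -0.183, 0.683]
ft_force: [-0.4, -0.3, -0.8]
grip_width: 0.0246
[-0.005  4.745  0.038 -0.     0.008  0.   ]
0.021 [320.5 225.9]
0.14 [320.8 275.3]
```

View pics/w9.png

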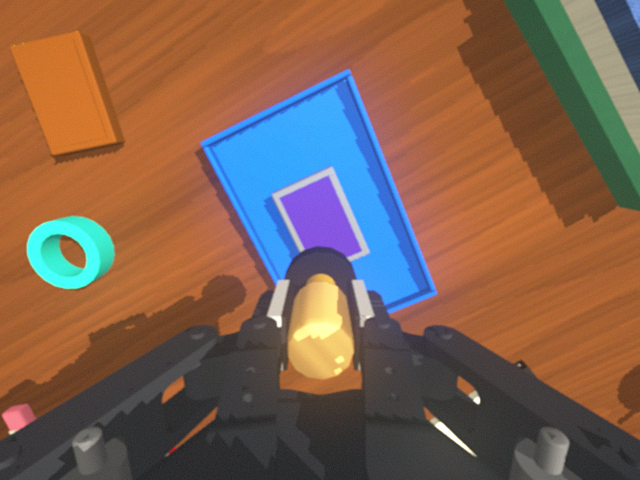

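```bash
python3 -m handwheel '[[-0.05,1.2,0,0,0,0],[-0.05,2.4,0,0,0,0],[-0.05,3.6,0,0,0,0],[-0.05,4.3,0,0,0,0],[-0.05,4.6,0,0,0,0]]';python3 -m handwheel '[[0,0,0,0,0,0],[0,0,0,0,0,0],[0,0.04,0,0,0,0],[0,0.08,0,0,0,0],[0,0.08,0,0,0,0]]';python3 - <<'E'
from h import *
print(to_rows([.5205,.3108,.0535],down(np.radians(60))))
c=cam("scene");  crop(c,420,200,520,310,5,"s9.png")
E
```

```text
clock: 16.68
eef_pos: [0.518, 0.3107, 0.0557]
tool_rot: [0.684, -0.183, 0.182, -0.683]
ft_force: [-0.5, 0.7, -0.2]
grip_width: 0.0247
clock: 17.3
eef_pos: [0.5187, 0.3113, 0.0552]
tool_rot: [-0.683, 0.182, -0.182, 0.683]
ft_force: [-0.1, 0.6, -1.3]
grip_width: 0.0245
[ 0.074  0.068  0.019 -0.001  0.016  0.   ]
```

View pics/s9.png

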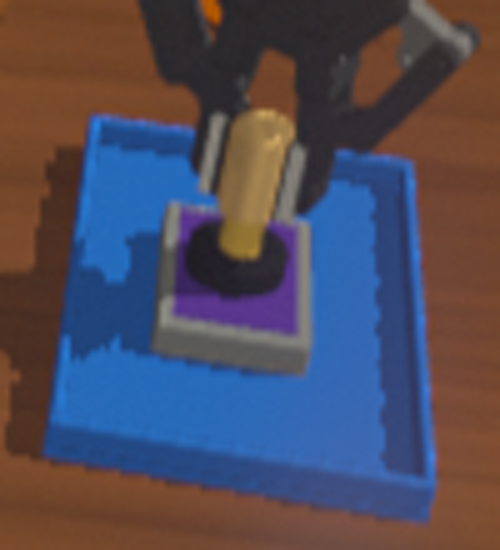

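```bash
python3 -m handwheel '[[0,0.03,0,0,0,0],[0,0.06,0,0,0,0],[0,0.08,0,0,0,0],[0,0.08,0,0,0,0],[0,0.08,0,0,0,0]]';python3 -m handwheel '[[0,0,0,0,0,0],[0,0,0,0,0,0],[0,0,0,0,0,0],[0,0,0,0,0,0],[0,0,0,0,0,0]]'
```

```text
clock: 17.98
eef_pos: [0.5187, 0.3113, 0.0534]
tool_rot: [-0.683, 0.182, -0.182, 0.683]
ft_force: [-0.8, -0.3, 2.6]
grip_width: 0.025
clock: 18.6
eef_pos: [0.5187, 0.3113, 0.0534]
tool_rot: [-0.683, 0.182, -0.182, 0.683]
ft_force: [-2.2, -0.5, 5.0]
grip_width: 0.0249
```

```bash
python3 -m handwheel '[[0,0,0,0,0,0],[0,0,0,0,0,0],[0,0,0,0,0,0],[0,0,0,0,0,0],[0,0,0,0,0,0]]' 0.3;python3 -m handwheel '[[0,-1,0,0,0,0],[0,-2.5,0,0,0,0],[0,-4,0,0,0,0],[0,-5,0,0,0,0],[0,-5,0,0,0,0]]' 1;python3 - <<'E'
from h import *
c=cam("scene");  crop(c,420,200,520,310,5,"s10.png")
c=cam("wrist");  cv2.imwrite("pics/w10.png",c["color"][:,:,::-1])
E
```

```text
clock: 19.23
eef_pos: [0.5187, 0.3113, 0.053]
tool_rot: [0.683, -0.182, 0.182, -0.683]
ft_force: [-0.4, -0.0, -0.0]
grip_width: 0.0558
clock: 19.85
eef_pos: [0.5201, 0.3122, 0.1807]
tool_rot: [-0.682, 0.181, -0.183, 0.685]
ft_force: [-0.2, -0.3, 0.7]
grip_width: 0.0856
```

View pics/s10.png

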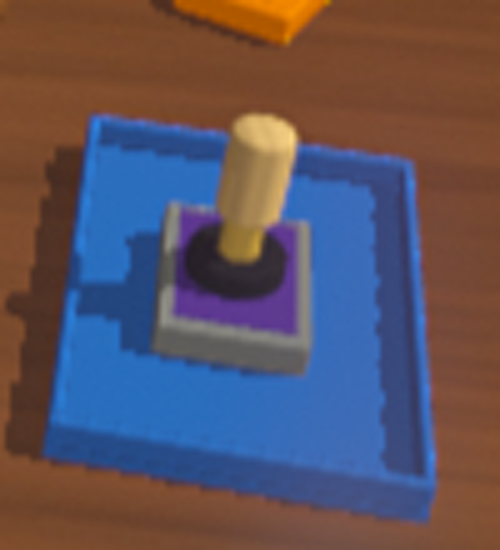

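View pics/w10.png

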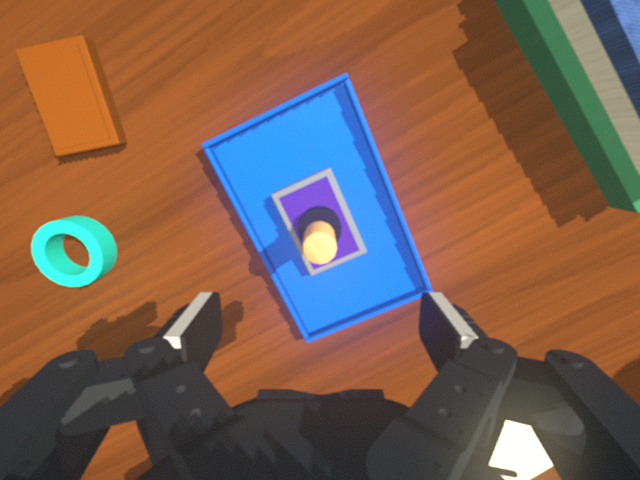

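Stamp stands upright in the middle of the pad, centred at about (240,265) in the scene crop, so the post kit is complete. Next is the tape roll.

```bash
python3 -c "
from h import *
print(to_rows([.427,.088,.13],down(np.radians(98.4))))"
```

```text
[ 1.271e+00  1.900e+00 -9.560e+00  3.000e-03 -3.825e+00 -3.000e-03]
```

```bash
python3 -m handwheel '[[0.3,0,-2,0,-0.8,0],[0.6,0,-4,0,-1.6,0],[0.9,0.5,-6,0,-2.4,0],[1.2,1.2,-8,0,-3.2,0],[1.27,1.9,-9.56,0,-3.82,0]]';python3 -m handwheel '[[0,0,0,0,0,0],[0,0,0,0,0,0],[0,0,0,0,0,0],[0,0,0,0,0,0],[0,0,0,0,0,0]]';python3 - <<'E'
from h import *
print(to_rows([.427,.088,.0],down(np.radians(98.4))))
c=cam("wrist");  cv2.imwrite("pics/w11.png",c["color"][:,:,::-1])
E
```

```text
clock: 20.58
eef_pos: [0.425, 0.0862, 0.1285]
tool_rot: [0.705, 0.051, -0.054, -0.705]
ft_force: [1.1, -0.2, 0.2]
grip_width: 0.0856
clock: 21.2
eef_pos: [0.4276, 0.0887, 0.1307]
tool_rot: [-0.705, -0.052, 0.052, 0.705]
ft_force: [0.1, 0.8, -0.1]
grip_width: 0.0857
[-3.000e-02  5.227e+00 -2.500e-02 -0.000e+00  0.000e+00  2.000e-03]
```

View pics/w11.png

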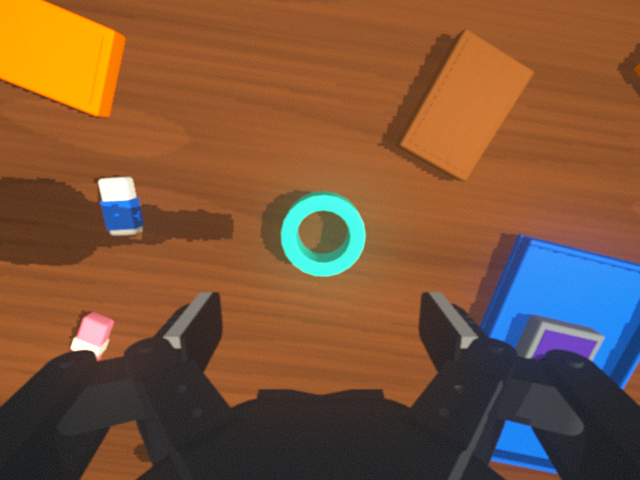

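Run:
```python
from h import *
c=cam("wrist"); print(p2w(c,323,235,.025), p2w(c,121,206,.014)[:2],w2p(c,[.4276,.0887,.025]))
```

```text
[0.42346285 0.09064802 0.025     ] [ 0.426241   -0.06888134] [[319.70671522 239.76879106]]
```

```bash
python3 -m handwheel '[[-0.1,1.3,0.04,0,0,0],[-0.1,2.6,0.04,0,0,0],[-0.1,3.6,0.04,0,0,0],[-0.1,4,0.04,0,0,0],[-0.1,4,0.04,0,0,0]]';python3 - <<'E'
from h import *
print(to_rows([.425,.0895,.0],down(np.radians(98.4))))
c=cam("wrist");  cv2.imwrite("pics/w12.png",c["color"][:,:,::-1])
E
```

```text
clock: 21.92
eef_pos: [0.4244, 0.0888, 0.0303]
tool_rot: [0.705, 0.051, -0.052, -0.705]
ft_force: [0.8, 0.6, 0.1]
grip_width: 0.0853
[ 0.029  1.214  0.025  0.    -0.004 -0.006]
```

View pics/w12.png

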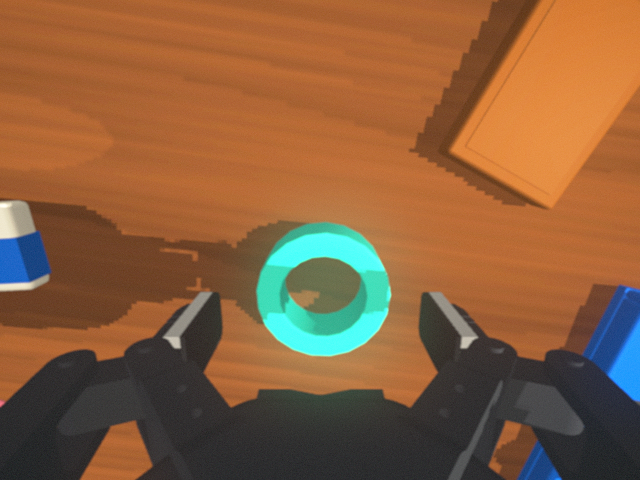

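```bash
python3 -m handwheel '[[0,0.5,0.07,0,0,0],[0,1,0.07,0,0,0],[0,1.2,0.07,0,0,0],[0,1.22,0.07,0,0,0],[0,1.22,0.07,0,0,0]]';python3 - <<'E'
from h import *
c=cam("wrist");  cv2.imwrite("pics/w13.png",c["color"][:,:,::-1])
p=bot.get_obs()["eef_pos"];print(w2p(c,[p[0],p[1],.025]))
E
```

```text
clock: 22.6
eef_pos: [0.4245, 0.0906, 0.0001]
tool_rot: [-0.705, -0.052, 0.051, 0.705]
ft_force: [-0.3, 0.6, -0.1]
grip_width: 0.085
[[319.06807677 330.05800929]]
```

View pics/w13.png

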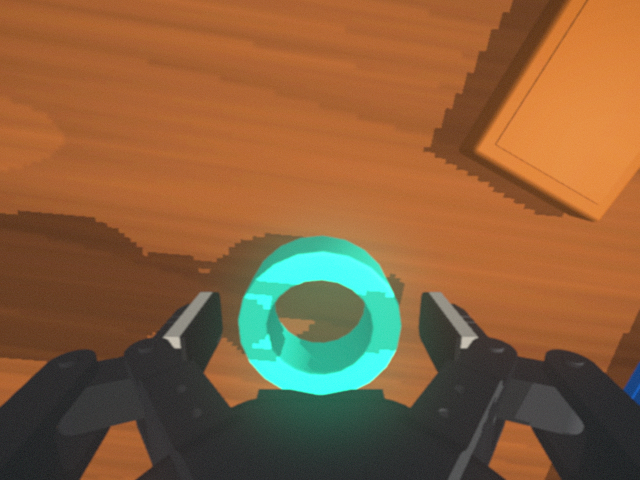

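```bash
python3 -m handwheel '[[-0.13,0,0,0,0,0],[-0.13,0,0,0,0,0],[-0.13,0,0,0,0,0],[-0.13,0,0,0,0,0],[-0.13,0,0,0,0,0]]';python3 -m handwheel '[[0,0,0,0,0,0],[0,0,0,0,0,0],[0,0,0,0,0,0],[0,0,0,0,0,0],[0,0,0,0,0,0]]' -1;python3 -m handwheel '[[0,0,0,0,0,0],[0,0,0,0,0,0],[0,-0.5,0,0,0,0],[0,-1,0,0,0,0],[0,-1.5,0,0,0,0]]'
python3 - <<'E'
from h import *
c=cam("wrist");  cv2.imwrite("pics/w14.png",c["color"][:,:,::-1])
c=cam("scene");  crop(c,300,140,460,280,4,"s14.png")
E
```

```text
clock: 23.28
eef_pos: [0.4213, 0.0901, 0.0001]
tool_rot: [-0.705, -0.052, 0.051, 0.705]
ft_force: [0.5, 0.0, 0.6]
grip_width: 0.0854
clock: 23.9
eef_pos: [0.4214, 0.0901, 0.0005]
tool_rot: [0.705, 0.052, -0.051, -0.705]
ft_force: [-1.3, -0.3, 4.8]
grip_width: 0.063
clock: 24.52
eef_pos: [0.4215, 0.0901, 0.0387]
tool_rot: [-0.705, -0.052, 0.051, 0.705]
ft_force: [0.7, -0.0, -0.1]
grip_width: 0.0632
```

View pics/w14.png

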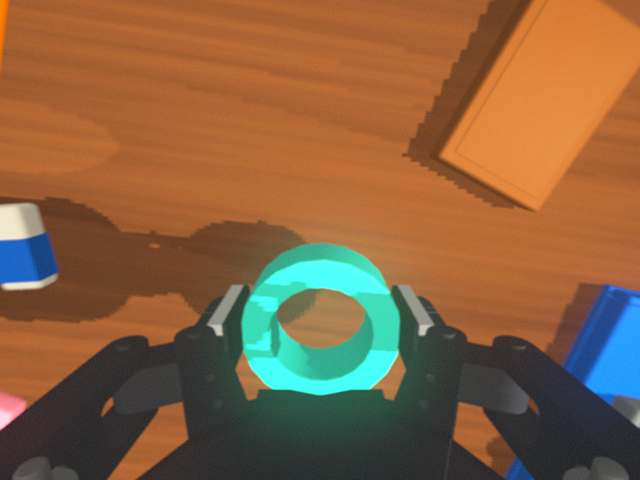

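View pics/s14.png

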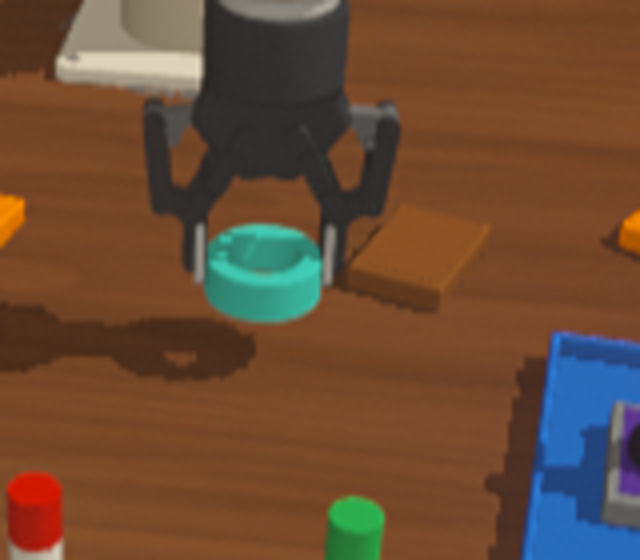

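```bash
python3 -c "
from h import *
print(to_rows([.4267,-.3211,.1],down(np.radians(98.4))))"
```

```text
[-2.2220e+00 -2.4380e+00 -1.6308e+01 -1.0000e-03 -5.0000e-03  2.1000e-02]
```

```bash
python3 -m handwheel '[[-0.2,-1,-1,0,0,0],[-0.4,-2,-2.5,0,0,0],[-0.7,-2.4,-4.5,0,0,0],[-1,-2.4,-6.5,0,0,0],[-1.2,-2.4,-8.5,0,0,0]]';python3 -m handwheel '[[-0.3,0,-2,0,0,0],[-0.5,0,-4,0,0,0],[-0.8,0,-6,0,0,0],[-1,0,-7.3,0,0,0],[-1.02,0,-7.81,0,0,0]]';python3 -m handwheel '[[0,0,0,0,0,0],[0,0,0,0,0,0],[0,0,0,0,0,0],[0,0,0,0,0,0],[0,0,0,0,0,0]]'
python3 - <<'E'
from h import *
c=cam("wrist");  cv2.imwrite("pics/w15.png",c["color"][:,:,::-1])
print(to_rows([.4267,-.3211,.0055],down(np.radians(98.4))))
E
```

```text
clock: 25.25
eef_pos: [0.4222, -0.126, 0.0979]
tool_rot: [0.705, 0.052, -0.051, -0.705]
ft_force: [0.3, 1.1, -0.2]
grip_width: 0.0631
clock: 25.88
eef_pos: [0.4251, -0.3231, 0.0972]
tool_rot: [-0.705, -0.051, 0.051, 0.705]
ft_force: [0.3, 0.2, -0.3]
grip_width: 0.063
clock: 26.5
eef_pos: [0.4256, -0.321, 0.0977]
tool_rot: [0.705, 0.052, -0.052, -0.705]
ft_force: [-0.3, 0.2, -0.8]
grip_width: 0.0628
[ 4.200e-02  3.687e+00 -5.000e-03  0.000e+00 -2.000e-03  1.000e-03]
```

View pics/w15.png

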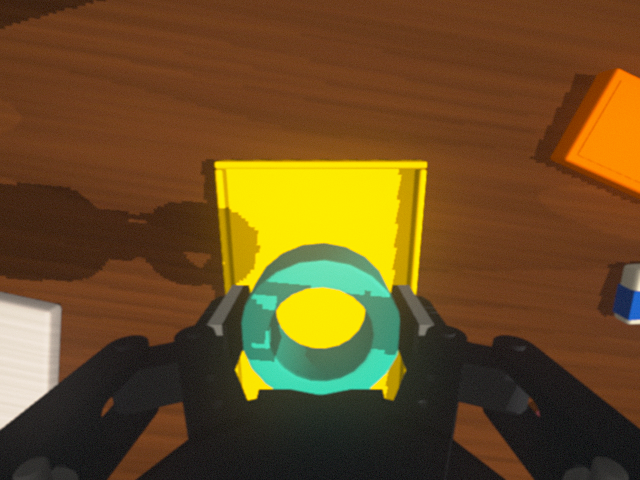

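```bash
python3 -m handwheel '[[0,1,0,0,0,0],[0,2,0,0,0,0],[0,3,0,0,0,0],[0,3.4,0,0,0,0],[0,3.58,0,0,0,0]]';python3 -m handwheel '[[0,0,0,0,0,0],[0,0,0,0,0,0],[0,0.04,0,0,0,0],[0,0.08,0,0,0,0],[0,0.12,0,0,0,0]]';python3 -m handwheel '[[0,0,0,0,0,0],[0,0,0,0,0,0],[0,0,0,0,0,0],[0,0,0,0,0,0],[0,0,0,0,0,0]]'
```

```text
clock: 27.18
eef_pos: [0.4255, -0.3214, 0.0078]
tool_rot: [-0.705, -0.051, 0.052, 0.705]
ft_force: [0.0, 0.6, 0.9]
grip_width: 0.0629
clock: 27.8
eef_pos: [0.4256, -0.3215, 0.0055]
tool_rot: [0.705, 0.052, -0.051, -0.705]
ft_force: [-1.3, 1.5, 8.7]
grip_width: 0.0633
clock: 28.42
eef_pos: [0.4256, -0.3215, 0.0056]
tool_rot: [0.705, 0.052, -0.051, -0.705]
ft_force: [-2.0, 1.4, 5.2]
grip_width: 0.0632
```

Contact at about 5 N. Releasing to 78 mm and rising.

```bash
python3 -m handwheel '[[0,0,0,0,0,0],[0,0,0,0,0,0],[0,0,0,0,0,0],[0,0,0,0,0,0],[0,0,0,0,0,0]]' 0.8;python3 -m handwheel '[[0,-0.7,0,0,0,0],[0,-2,0,0,0,0],[0,-3.5,0,0,0,0],[0,-5,0,0,0,0],[0,-6,0,0,0,0]]'
python3 - <<'E'
from h import *
c=cam("wrist");  cv2.imwrite("pics/w16.png",c["color"][:,:,::-1])
print(to_rows([.554,-.101,.1],down(np.radians(71.5))))
E
```

```text
clock: 29.05
eef_pos: [0.4255, -0.3214, 0.005]
tool_rot: [-0.705, -0.051, 0.052, 0.705]
ft_force: [-0.6, -0.5, 0.2]
grip_width: 0.0768
clock: 29.68
eef_pos: [0.426, -0.3218, 0.1571]
tool_rot: [0.706, 0.052, -0.051, -0.705]
ft_force: [-0.2, -0.2, -0.0]
grip_width: 0.0767
[6.286 2.4   8.059 0.023 2.685 0.037]
```

View pics/w16.png

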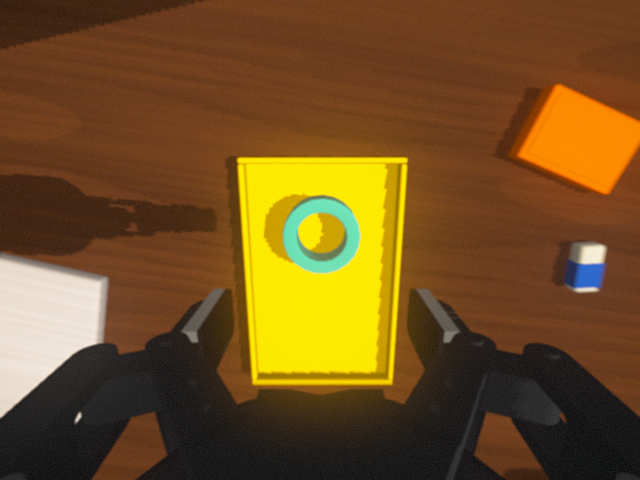

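Roll lies flat in the yellow tray, centred at about (322,235). Next is the pink eraser.

```bash
python3 -m handwheel '[[1.4,0.5,1.8,0,0.6,0],[2.8,1,3.6,0,1.2,0],[4.2,1.5,5.4,0,1.8,0],[5.6,2,7.2,0,2.4,0],[6.29,2.4,8.06,0,2.68,0]]' 0.3;python3 -m handwheel '[[0,0,0,0,0,0],[0,0,0,0,0,0],[0,0,0,0,0,0],[0,0,0,0,0,0],[0,0,0,0,0,0]]'
python3 - <<'E'
from h import *
c=cam("wrist");  cv2.imwrite("pics/w17.png",c["color"][:,:,::-1])
print(to_rows([.554,-.101,.0],down(np.radians(71.5))))
p=bot.get_obs()["eef_pos"];print(w2p(c,[p[0],p[1],.014]))
E
```

```text
clock: 30.35
eef_pos: [0.5526, -0.0964, 0.094]
tool_rot: [-0.698, 0.113, -0.113, 0.698]
ft_force: [0.1, -0.3, -0.4]
grip_width: 0.0556
clock: 30.98
eef_pos: [0.5517, -0.0999, 0.0954]
tool_rot: [0.698, -0.114, 0.114, -0.698]
ft_force: [-0.1, -0.2, 0.0]
grip_width: 0.0557
[ 1.000e-01  3.812e+00 -1.700e-02 -0.000e+00 -0.000e+00  2.000e-03]
[[320.41493543 249.07396346]]
```

View pics/w17.png

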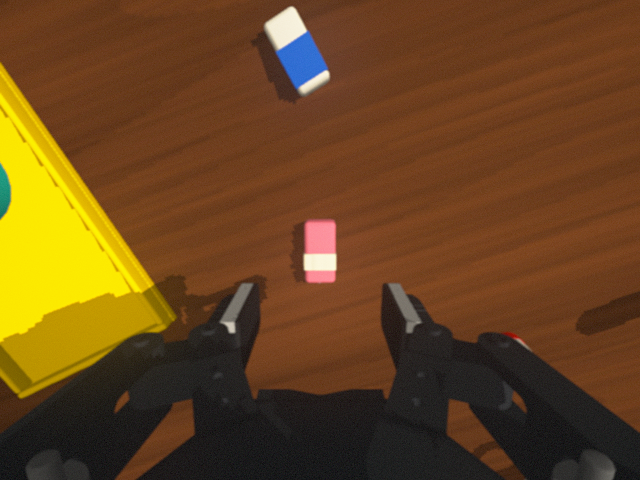

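```bash
python3 -m handwheel '[[0,1,0,0,0,0],[0,2.2,0,0,0,0],[0,3.2,0,0,0,0],[0,3.7,0,0,0,0],[0,3.73,0,0,0,0]]';python3 -m handwheel '[[0,0,0,0,0,0],[0,0,0,0,0,0],[0,0,0,0,0,0],[0,0,0,0,0,0],[0,0,0,0,0,0]]' -1;python3 -m handwheel '[[0,0,0,0,0,0],[0,0,0,0,0,0],[0,-0.6,0,0,0,0],[0,-1.2,0,0,0,0],[0,-1.8,0,0,0,0]]'
python3 - <<'E'
from h import *
c=cam("wrist");  cv2.imwrite("pics/w18.png",c["color"][:,:,::-1])
c=cam("scene");  crop(c,200,140,360,280,4,"s18.png")
a=np.radians(8.4); g=np.array([.4762,-.3138])+.055*np.array([np.cos(a),np.sin(a)])
print(g,to_rows([g[0],g[1],.09],down(np.radians(98.4))))
E
```

```text
clock: 31.65
eef_pos: [0.5512, -0.0992, 0.0012]
tool_rot: [-0.698, 0.114, -0.113, 0.698]
ft_force: [0.5, -0.7, 0.6]
grip_width: 0.0554
clock: 32.28
eef_pos: [0.553, -0.0994, 0.0032]
tool_rot: [0.698, -0.112, 0.114, -0.698]
ft_force: [-1.6, -0.6, 4.8]
grip_width: 0.0201
clock: 32.9
eef_pos: [0.552, -0.0993, 0.0482]
tool_rot: [0.698, -0.113, 0.114, -0.698]
ft_force: [-0.3, 0.6, 0.4]
grip_width: 0.02
[ 0.53060998 -0.30576543] [ 1.745e+00 -1.622e+00 -8.114e+00  2.000e-03 -2.685e+00  2.600e-02]
```

View pics/w18.png

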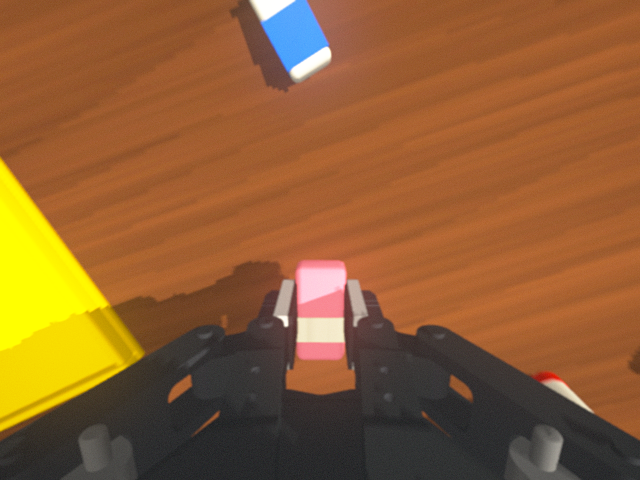

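View pics/s18.png

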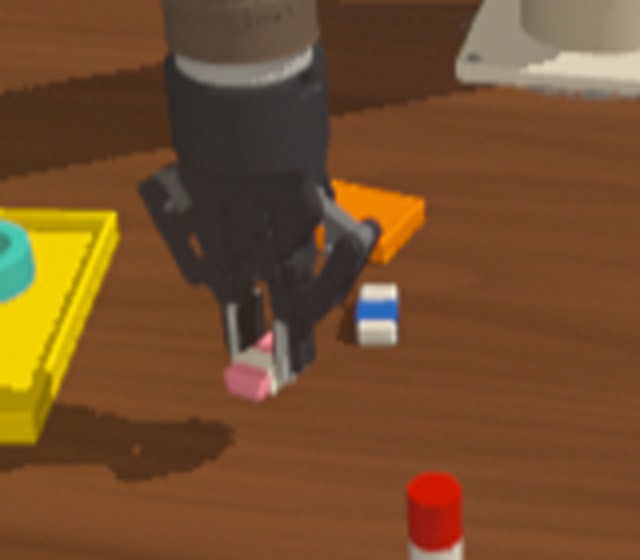

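```bash
python3 -m handwheel '[[0.1,-1.6,-0.8,0,-0.3,0],[0.5,-1.6,-2.6,0,-0.9,0],[0.9,-1.6,-4.4,0,-1.5,0],[1.3,-1.6,-6.2,0,-2.1,0],[1.74,-1.6,-8.1,0,-2.68,0]]';python3 -m handwheel '[[0,0,0,0,0,0],[0,0,0,0,0,0],[0,0,0,0,0,0],[0,0,0,0,0,0],[0,0,0,0,0,0]]'
python3 - <<'E'
from h import *
c=cam("wrist");  cv2.imwrite("pics/w19.png",c["color"][:,:,::-1])
print(to_rows([.5306,-.3058,.008],down(np.radians(98.4))))
E
```

```text
clock: 33.62
eef_pos: [0.5286, -0.3062, 0.0866]
tool_rot: [-0.705, -0.053, 0.053, 0.705]
ft_force: [0.4, -0.4, -0.2]
grip_width: 0.02
clock: 34.25
eef_pos: [0.5293, -0.3043, 0.0869]
tool_rot: [0.705, 0.052, -0.052, -0.705]
ft_force: [-0.1, -1.2, -0.5]
grip_width: 0.0201
[ 4.300e-02  3.158e+00 -6.200e-02  1.000e-03  1.000e-03  1.000e-03]
```

View pics/w19.png

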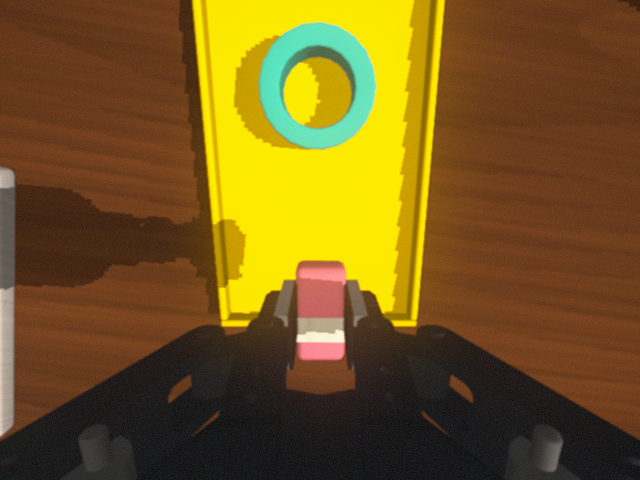

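```bash
python3 -m handwheel '[[0,1,0,0,0,0],[0,2,0,0,0,0],[0,2.7,0,0,0,0],[0,2.95,0,0,0,0],[0,3.05,0,0,0,0]]';python3 -m handwheel '[[0,0,0,0,0,0],[0,0,0,0,0,0],[0,0.04,0,0,0,0],[0,0.08,0,0,0,0],[0,0.1,0,0,0,0]]';python3 -m handwheel '[[0,0,0,0,0,0],[0,0,0,0,0,0],[0,0,0,0,0,0],[0,0,0,0,0,0],[0,0,0,0,0,0]]'
```

```text
clock: 34.92
eef_pos: [0.5292, -0.3052, 0.0106]
tool_rot: [0.705, 0.052, -0.051, -0.705]
ft_force: [0.4, -0.2, -1.1]
grip_width: 0.0203
clock: 35.55
eef_pos: [0.529, -0.3051, 0.0083]
tool_rot: [0.705, 0.051, -0.051, -0.705]
ft_force: [-0.7, 0.9, 3.7]
grip_width: 0.0202
clock: 36.17
eef_pos: [0.529, -0.3051, 0.0083]
tool_rot: [0.705, 0.052, -0.051, -0.705]
ft_force: [-1.7, 1.1, 5.1]
grip_width: 0.0202
```

Contact; releasing and rising, with the jaws opened to about 55 mm.

```bash
python3 -m handwheel '[[0,0,0,0,0,0],[0,0,0,0,0,0],[0,0,0,0,0,0],[0,0,0,0,0,0],[0,0,0,0,0,0]]' 0.2;python3 -m handwheel '[[0,-0.7,0,0,0,0],[0,-2,0,0,0,0],[0,-4,0,0,0,0],[0,-6,0,0,0,0],[0,-6.4,0,0,0,0]]' 1
python3 - <<'E'
from h import *
c=cam("wrist");  cv2.imwrite("pics/w20.png",c["color"][:,:,::-1])
print(to_rows([.64,.005,.17],down(np.radians(70))))
E
```

```text
clock: 36.8
eef_pos: [0.529, -0.3051, 0.008]
tool_rot: [-0.705, -0.051, 0.051, 0.705]
ft_force: [0.6, 0.3, 0.4]
grip_width: 0.0514
clock: 37.42
eef_pos: [0.5315, -0.3065, 0.1745]
tool_rot: [0.707, 0.055, -0.048, -0.703]
ft_force: [0.1, -0.2, -0.2]
grip_width: 0.0851
[ 6.121  0.12  11.684  0.02   2.835  0.046]
```

View pics/w20.png

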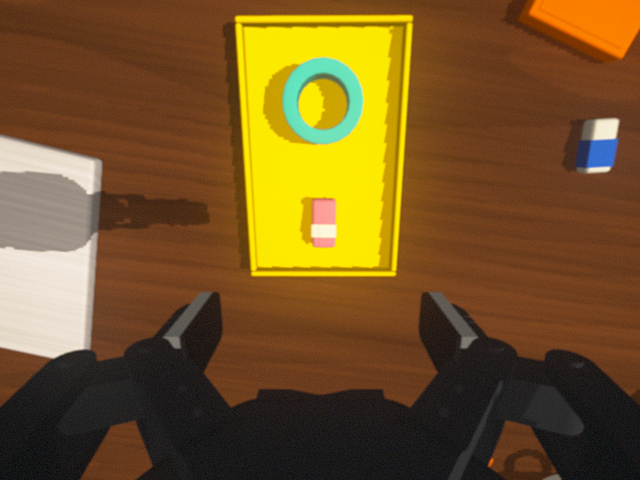

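Run:
```python
from h import *
print(to_rows([.655,.012,.17],down(np.radians(90))))
```

```text
[ 6.755  0.124 11.874  0.027  0.835  0.041]
```

```bash
python3 -m handwheel '[[1,0,1.8,0,0.2,0],[2,0,3.6,0,0.4,0],[3,0,5.4,0,0.6,0],[4,0,7.2,0,0.8,0],[5,0,9,0,0.83,0]]';python3 -m handwheel '[[0.9,0.12,1.4,0,0,0],[1.75,0.12,2.87,0,0,0],[1.75,0.12,2.87,0,0,0],[1.75,0.12,2.87,0,0,0],[1.75,0.12,2.87,0,0,0]]'
python3 - <<'E'
from h import *
c=cam("wrist");  cv2.imwrite("pics/w21.png",c["color"][:,:,::-1])
print(to_rows([.68,.0145,.11],down(np.radians(90))))
E
```

```text
clock: 38.1
eef_pos: [0.6195, -0.0627, 0.1669]
tool_rot: [-0.707, 0.001, 0.001, 0.707]
ft_force: [0.9, -0.1, 0.1]
grip_width: 0.0852
clock: 38.72
eef_pos: [0.6629, 0.0062, 0.1648]
tool_rot: [0.707, -0.001, -0.0, -0.707]
ft_force: [0.5, 0.2, -0.7]
grip_width: 0.0853
[ 6.78e-01  2.20e+00  3.35e-01  1.00e-03 -5.00e-03 -4.00e-03]
```

View pics/w21.png

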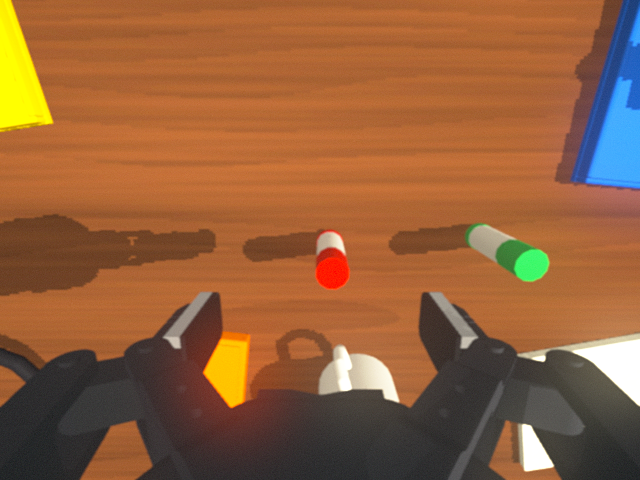

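Run:
```python
from h import *
c=cam("wrist"); print("red",p2w(c,332.5,273,.085))
c=cam("top")
for z in(.05,.1):print(z,"rim",p2w(c,302,97,z),"handle",p2w(c,310,132,z))
print(to_rows([.68,.0145,.11],down(np.radians(90))))
```

```text
red [0.6803795  0.01517695 0.085     ]
0.05 rim [0.85740525 0.04162524 0.05      ] handle [0.77377211 0.02455061 0.05      ]
0.1 rim [0.83515296 0.04071281 0.1       ] handle [0.75517497 0.02438441 0.1       ]
[ 6.660e-01  2.212e+00  3.280e-01  1.000e-03 -4.000e-03  0.000e+00]
```

```bash
python3 -m handwheel '[[0.66,0,0.34,0,0,0],[0.66,0.5,0.34,0,0,0],[0.66,1.2,0.34,0,0,0],[0.66,2.2,0.34,0,0,0],[0.66,2.2,0.34,0,0,0]]'
python3 - <<'E'
from h import *
c=cam("wrist");  cv2.imwrite("pics/w22.png",c["color"][:,:,::-1])
print(to_rows([.68,.015,.045],down(np.radians(90))))
p=bot.get_obs()["eef_pos"];print(w2p(c,[p[0],p[1],.085]))
E
```

```text
clock: 39.5
eef_pos: [0.6772, 0.0153, 0.1066]
tool_rot: [0.707, -0.002, -0.003, -0.707]
ft_force: [-0.8, 1.0, -0.9]
grip_width: 0.0856
[ 7.00e-02  2.54e+00 -1.80e-02  1.00e-03  2.00e-03 -2.20e-02]
[[319.87110895 285.51587332]]
```

View pics/w22.png

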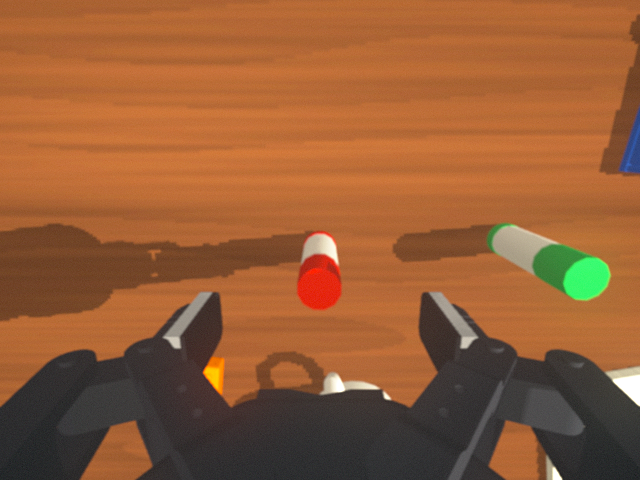

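```bash
python3 -m handwheel '[[0.07,0.8,0,0,0,0],[0.07,1.6,0,0,0,0],[0.07,2.3,0,0,0,0],[0.07,2.5,0,0,0,0],[0.07,2.5,0,0,0,0]]';python3 -m handwheel '[[0,0,0,0,0,0],[0,0,0,0,0,0],[0,0,0,0,0,0],[0,0,0,0,0,0],[0,0,0,0,0,0]]' -1;python3 -m handwheel '[[0,0,0,0,0,0],[0,0,0,0,0,0],[0,-0.4,0,0,0,0],[0,-0.8,0,0,0,0],[0,-1.2,0,0,0,0]]'
python3 - <<'E'
from h import *
c=cam("wrist");  cv2.imwrite("pics/w23.png",c["color"][:,:,::-1])
c=cam("scene");  crop(c,240,160,400,330,3.5,"s23.png")
E
```

```text
clock: 40.17
eef_pos: [0.6819, 0.0159, 0.0477]
tool_rot: [0.707, 0.0, -0.0, -0.707]
ft_force: [-0.7, 0.5, -0.3]
grip_width: 0.0854
clock: 40.8
eef_pos: [0.6821, 0.016, 0.0479]
tool_rot: [-0.707, -0.001, 0.0, 0.707]
ft_force: [-0.6, -0.0, 1.6]
grip_width: 0.0227
clock: 41.42
eef_pos: [0.6821, 0.016, 0.0785]
tool_rot: [-0.707, -0.0, 0.0, 0.707]
ft_force: [-0.2, 0.0, 0.3]
grip_width: 0.0227
```

View pics/w23.png

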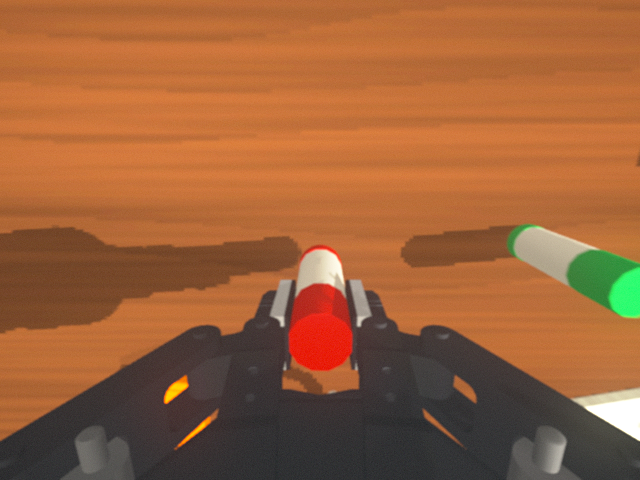

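View pics/s23.png

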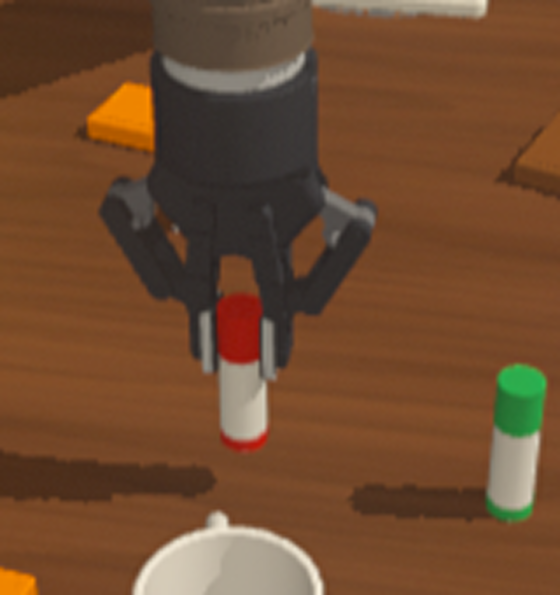

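```bash
python3 -m handwheel '[[0,-0.6,0,0,0,0],[0,-1.2,0,0,0,0],[0,-1.8,0,0,0,0],[0,-2.4,0,0,0,0],[0,-2.8,0,0,0,0]]'
python3 - <<'E'
from h import *
c=cam("wrist"); p=bot.get_obs()["eef_pos"]
print(w2p(c,p+[0,0,.0371]),w2p(c,p+[0.002,0,.0371]))
print(to_rows([.4256,-.3214,.15],down(np.radians(90))))
E
```

```text
clock: 42.15
eef_pos: [0.6824, 0.016, 0.1492]
tool_rot: [-0.707, -0.001, -0.0, 0.707]
ft_force: [-0.1, -0.4, -0.3]
grip_width: 0.0228
[[319.43013514 351.70510728]] [[319.42697696 356.59129221]]
[-1.0306e+01 -1.9000e-02 -1.3488e+01 -1.0000e-03  5.0000e-03  2.0000e-02]
```

```bash
python3 -m handwheel '[[-1.3,0,-1.7,0,0,0],[-2.6,0,-3.4,0,0,0],[-3.9,0,-5.1,0,0,0],[-5.2,0,-6.8,0,0,0],[-6.5,0,-8.5,0,0,0]]';python3 -m handwheel '[[-1.2,0,-1.6,0,0,0],[-2.4,0,-3.2,0,0,0],[-3.4,0,-4.6,0,0,0],[-3.71,0,-4.99,0,0,0],[-3.71,0,-4.99,0,0,0]]';python3 -m handwheel '[[0,0,0,0,0,0],[0,0,0,0,0,0],[0,0,0,0,0,0],[0,0,0,0,0,0],[0,0,0,0,0,0]]'
python3 - <<'E'
from h import *
c=cam("wrist");  cv2.imwrite("pics/w24.png",c["color"][:,:,::-1])
p=bot.get_obs()["eef_pos"]
for z in(.005,.03,p[2]-.048):print(z,w2p(c,[p[0],p[1],z]))
print(to_rows([.428,-.3214,.08],down(np.radians(90))))
E
```

```text
clock: 42.82
eef_pos: [0.5183, -0.1978, 0.1475]
tool_rot: [0.707, 0.0, -0.0, -0.707]
ft_force: [0.6, -1.2, -1.0]
grip_width: 0.0229
clock: 43.45
eef_pos: [0.4267, -0.3217, 0.1475]
tool_rot: [-0.707, 0.0, -0.0, 0.707]
ft_force: [0.5, -0.6, -0.5]
grip_width: 0.023
clock: 44.08
eef_pos: [0.4271, -0.3213, 0.1475]
tool_rot: [-0.707, -0.0, 0.0, 0.707]
ft_force: [0.2, 0.1, 0.4]
grip_width: 0.023
0.005 [[319.74699115 228.28165699]]
0.03 [[319.7146272  235.67280333]]
0.0995656062754177 [[319.58370228 265.572902  ]]
[ 3.800e-02  2.703e+00 -1.000e-03 -0.000e+00  6.000e-03  0.000e+00]
```

View pics/w24.png

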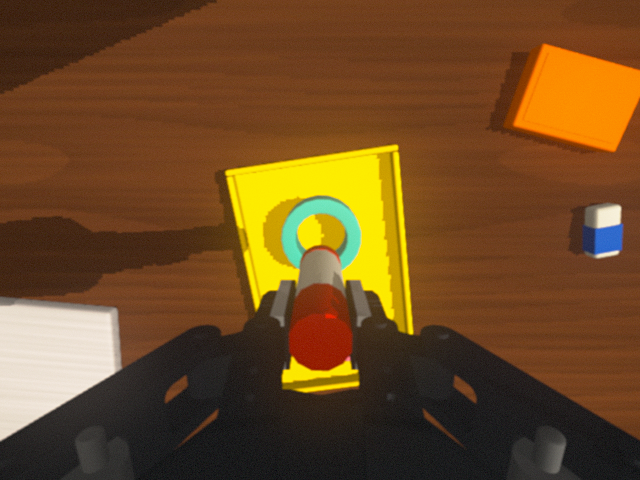

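```bash
python3 -m handwheel '[[0,0.8,0,0,0,0],[0,1.6,0,0,0,0],[0,2.2,0,0,0,0],[0,2.55,0,0,0,0],[0,2.55,0,0,0,0]]'
python3 - <<'E'
from h import *
c=cam("wrist");  cv2.imwrite("pics/w25.png",c["color"][:,:,::-1])
p=bot.get_obs()["eef_pos"]
for z in(.005,.03,p[2]-.048):print(z,w2p(c,[p[0],p[1],z]))
c=cam("scene");  crop(c,120,150,260,270,5,"s25.png")
E
```

```text
clock: 44.75
eef_pos: [0.4266, -0.3213, 0.0833]
tool_rot: [-0.707, 0.0, 0.001, 0.707]
ft_force: [0.7, -0.0, -0.0]
grip_width: 0.0223
0.005 [[319.2373706  251.15973482]]
0.03 [[319.16512896 263.40561929]]
0.03589771211233704 [[319.14555315 266.72397204]]
```

View pics/w25.png

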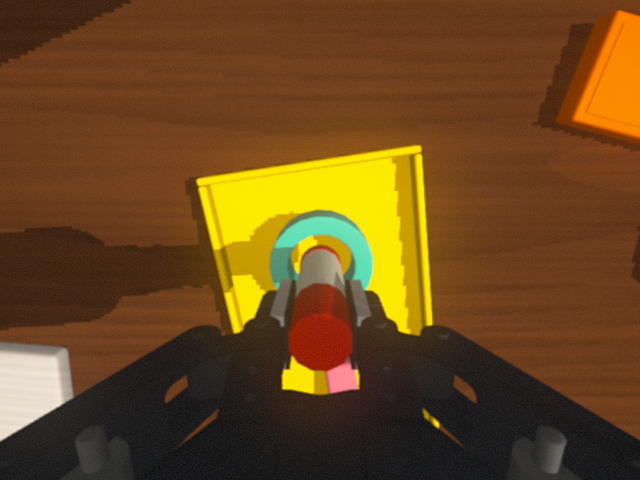

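View pics/s25.png

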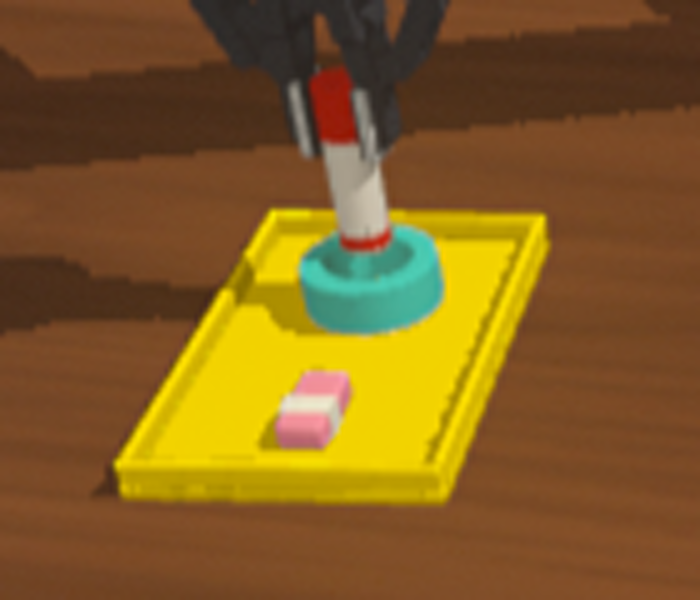

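```bash
python3 -m handwheel '[[0,0.3,0,0,0,0],[0,0.6,0,0,0,0],[0,0.85,0,0,0,0],[0,1.05,0,0,0,0],[0,1.12,0,0,0,0]]';python3 -m handwheel '[[0,0,0,0,0,0],[0,0,0,0,0,0],[0,0.03,0,0,0,0],[0,0.06,0,0,0,0],[0,0.08,0,0,0,0]]'; python3 -m handwheel '[[0,0,0,0,0,0],[0,0,0,0,0,0],[0,0,0,0,0,0],[0,0,0,0,0,0],[0,0,0,0,0,0]]'
python3 - <<'E'
from h import *
c=cam("scene");  crop(c,120,150,260,270,5,"s26.png")
E
```

```text
clock: 45.48
eef_pos: [0.4267, -0.3213, 0.0553]
tool_rot: [-0.707, -0.0, 0.001, 0.707]
ft_force: [0.6, -0.5, -0.6]
grip_width: 0.0224
clock: 46.1
eef_pos: [0.4269, -0.3215, 0.0538]
tool_rot: [-0.707, -0.0, 0.0, 0.707]
ft_force: [0.0, 0.6, 0.2]
grip_width: 0.0223
clock: 46.72
eef_pos: [0.427, -0.3215, 0.0538]
tool_rot: [0.707, 0.0, -0.0, -0.707]
ft_force: [0.8, -0.4, -0.5]
grip_width: 0.0229
```

View pics/s26.png

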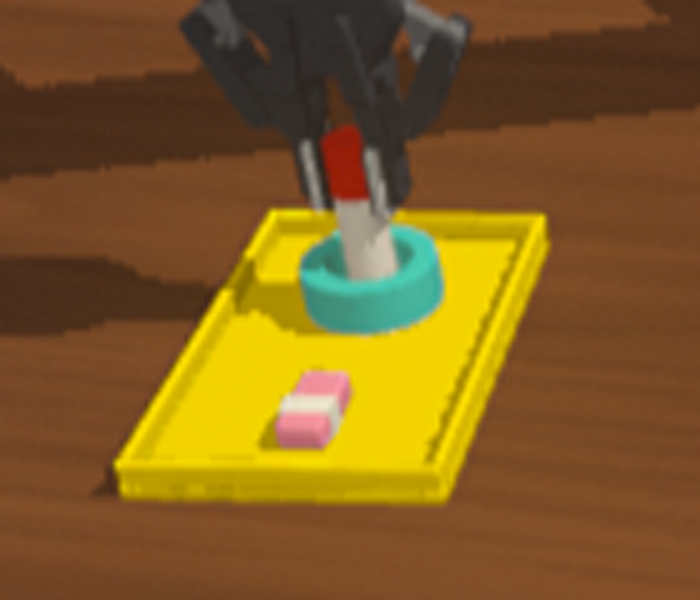

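```bash
python3 -m handwheel '[[0,0.02,0,0,0,0],[0,0.04,0,0,0,0],[0,0.06,0,0,0,0],[0,0.06,0,0,0,0],[0,0.06,0,0,0,0]]'; python3 -m handwheel '[[0,0,0,0,0,0],[0,0,0,0,0,0],[0,0,0,0,0,0],[0,0,0,0,0,0],[0,0,0,0,0,0]]'
```

```text
clock: 47.4
eef_pos: [0.4271, -0.3215, 0.0528]
tool_rot: [0.707, 0.0, -0.0, -0.707]
ft_force: [-0.4, 1.2, 5.0]
grip_width: 0.0229
clock: 48.02
eef_pos: [0.427, -0.3215, 0.0528]
tool_rot: [0.707, 0.0, -0.0, -0.707]
ft_force: [-1.0, -0.3, 5.3]
grip_width: 0.0225
```

Floor contact at about 5 N. Releasing to about 55 mm, then straight up.

```bash
python3 -m handwheel '[[0,0,0,0,0,0],[0,0,0,0,0,0],[0,0,0,0,0,0],[0,0,0,0,0,0],[0,0,0,0,0,0]]' 0.3; python3 -m handwheel '[[0,-0.7,0,0,0,0],[0,-2,0,0,0,0],[0,-3.5,0,0,0,0],[0,-5,0,0,0,0],[0,-5.5,0,0,0,0]]'; python3 -m handwheel '[[-1,0,2,0,0,0],[-2,0,4,0,0,0],[-3,0,6,0,0,0],[-3,0,8,0,0,0],[-3,0,10,0,0,0]]';python3 - <<'E'
from h import *
c=cam("scene"); cv2.imwrite("pics/s27.png",c["color"][:,:,::-1]); crop(c,120,150,260,270,5,"s27c.png")
c=cam("top"); cv2.imwrite("pics/t27.png",c["color"][:,:,::-1])
E
```

```text
clock: 48.65
eef_pos: [0.4269, -0.3215, 0.0522]
tool_rot: [-0.707, -0.0, 0.0, 0.707]
ft_force: [0.2, -0.1, 0.4]
grip_width: 0.0558
clock: 49.28
eef_pos: [0.4281, -0.3224, 0.1924]
tool_rot: [0.708, 0.002, 0.001, -0.706]
ft_force: [0.1, 0.1, 0.3]
grip_width: 0.0555
clock: 49.9
eef_pos: [0.3507, -0.0701, 0.1891]
tool_rot: [-0.707, 0.0, 0.0, 0.707]
ft_force: [1.3, 0.1, 0.6]
grip_width: 0.0555
```

View pics/s27.png

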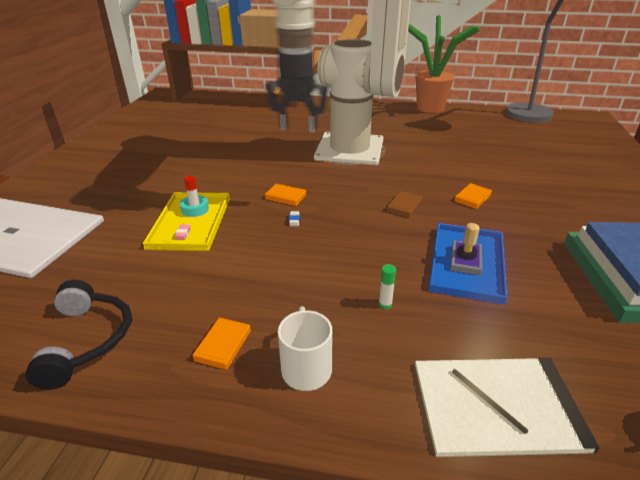

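View pics/s27c.png

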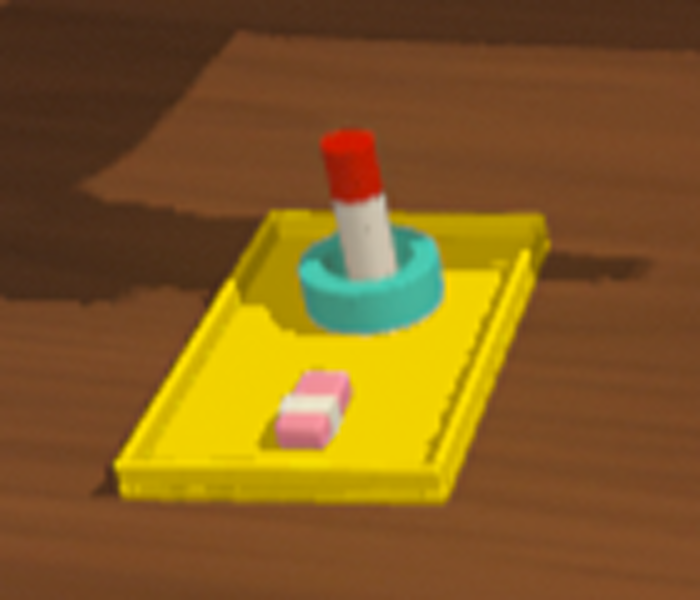

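View pics/t27.png

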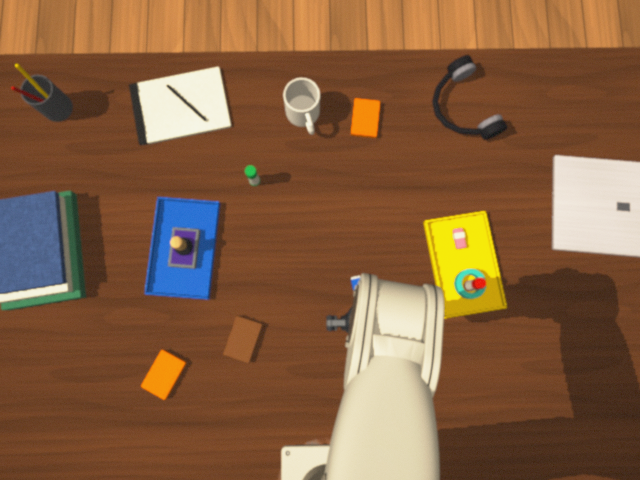

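```bash
python3 - <<'E'
from h import *
c=cam("scene")
for z in(.005,.03,.09):print(z,((w2p(c,[.4256,-.3214,z])[0]-[120,150])*5).round())
E
python3 -m handwheel '[[0,0,0,0,0,0],[0,0,0,0,0,0],[0,0,0,0,0,0],[0,0,0,0,0,0],[0,0,0,0,0,0]]'
```

```text
0.005 [377. 293.]
0.03 [369. 249.]
0.09 [347. 137.]
clock: 50.68
eef_pos: [0.3517, -0.0719, 0.1898]
tool_rot: [-0.707, 0.0, 0.0, 0.707]
ft_force: [0.4, -0.2, -0.2]
grip_width: 0.0554
```

```bash
python3 -c "
from workcell import bot
print(bot.job_done())"
```

```text
the job is handed in; nothing more can be done
None
```

Both kits are made up and the job is handed in, at 50.7 s on the robot's clock. `job_done` reports no verdict, so this rests on my own checks.

- **Post kit, done first:** the ink pad lies flat in the middle of the blue tray, and the stamp stands upright near the middle of the pad. I set each down until the wrist force read about 4–5 N, then let go.
- **Craft kit:** the tape roll and the pink eraser lie flat on the yellow tray's floor, and the red glue stick stands in the roll's core. Its cap top in the scene picture, at about (348,140) in the crop, is within 3 px of where an upright stick would show, at (347,137).
- **Left alone:** the green glue stick and the white eraser look unmoved in the last scene picture. In the last top view the arm partly hid the white eraser, so only the scene view covers it.
- **At hand-in:** the arm was still and clear of everything, with the wrist force near zero.
- **What disagreed:** the cameras put the stamp, the roll and the pad 3–6 mm apart. I centred each grasp on the wrist picture as well, and no placing had to be mended.

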